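# Turn the engraving tools round for a left-handed setter

### The job

A left-handed setter takes over this bench: move the four hand tools from the row of dark single rests to the pale rack, in reverse order, so that the tool now at the left end of the row lies in the right-hand end notch, the next one in the notch beside it, and so on. Lay each tool down along its own notch, centred across both rails and let go, and leave the loupe and the white-lidded pot where they are.

Things in the scene. Friction and masses are not known exactly. Their poses are not given: they have to be found in the camera images.
- handpiece: Thick whitish round motor handpiece with a burr at one end, 16 wide x 110 long x 16 mm high, about 90 g. Loose. Origin at the centre of its underside; y runs along its length, x across its width. At the start it lies along its rest's notch, within 8 mm of the middle, underside 32 mm above the bench. Grip it across its width at mid-length, between the rails.
- engraver_white: Short graver with a white handle and dark blade, 15 wide x 88 long x 15 mm high, about 45 g. Loose. Origin at the centre of its underside; y runs along its length, x across its width. At the start it lies along its rest's notch, within 8 mm of the middle, underside 32 mm above the bench. Grip it across its width at mid-length, between the rails.
- scriber: Scriber with an orange-brown boxwood handle and steel point, 12 wide (10 at the grip) x 116 long x 12 mm high, about 35 g. Loose. Origin at the centre of its underside; y runs along its length, x across its width. At the start it lies along its rest's notch, within 8 mm of the middle, underside 32 mm above the bench. Grip it across its width at mid-length, between the rails.
- scalpel: Slim light-grey scalpel, thinnest of the four, 10 wide (8 at the grip) x 112 long x 10 mm high, about 35 g. Loose. Origin at the centre of its underside; y runs along its length, x across its width. At the start it lies along its rest's notch, within 8 mm of the middle, underside 32 mm above the bench. Grip it across its width at mid-length, between the rails.
- pale_rack: Pale-wood rack, fixed, left or right of the dark row; 86 (x) x 172 (y) mm. Origin under its centre, on the bench; x away from the robot (within 0.15 rad), y left. Two rails along y, 14 mm thick, at x = +-32 mm, tops 32 mm above the bench, 50 mm finger gap between them down to a 6 mm board. 10 mm ridges part four notches 26 mm wide along x, centres y = +63, +21, -21, -63 mm.
- base_plate: Dark steel base plate, fixed, on which the four dark rests stand in a row. 92 (x) x 174 (y) x 6 mm; origin at the centre of its underside. x away from the robot (within 0.15 rad), y left along the row, z up. The rests stand at y = +63, +21, -21 and -63 mm on it, in an order that changes.
- rest_handpiece: Single dark-wood rest, fixed, holding the motor handpiece at the start; 78 (x, along its notch) x 40 mm. Origin under its centre, 6 mm above the bench; axes as base_plate. 4 mm floor, two cross rails 14 mm thick centred at x = +-32 mm, tops 26 mm above the origin, 10 mm ridges beside a notch 26 mm wide; finger gap of 50 mm between the rails.
- rest_engraver: Single dark-wood rest, fixed, holding the white-handled graver at the start; 78 (x, along its notch) x 40 mm. Origin under its centre, 6 mm above the bench; axes as base_plate. 4 mm floor, two cross rails 14 mm thick centred at x = +-32 mm, tops 26 mm above the origin, 10 mm ridges beside a notch 26 mm wide; finger gap of 50 mm between the rails.
- rest_scriber: Single dark-wood rest, fixed, holding the boxwood scriber at the start; 78 (x, along its notch) x 40 mm. Origin under its centre, 6 mm above the bench; axes as base_plate. 4 mm floor, two cross rails 14 mm thick centred at x = +-32 mm, tops 26 mm above the origin, 10 mm ridges beside a notch 26 mm wide; finger gap of 50 mm between the rails.
- rest_scalpel: Single dark-wood rest, fixed, holding the scalpel at the start; 78 (x, along its notch) x 40 mm. Origin under its centre, 6 mm above the bench; axes as base_plate. 4 mm floor, two cross rails 14 mm thick centred at x = +-32 mm, tops 26 mm above the origin, 10 mm ridges beside a notch 26 mm wide; finger gap of 50 mm between the rails.
- loupe: Bystander: black loupe standing on its flange, 38 mm across, 32 mm high; origin at the centre of its underside. Leave it alone.
- pot_white_lid: Bystander: small round pot with a white lid, 45 mm across, 25 mm high; origin at the centre of its underside. Leave it alone.
There are look-alikes about, which are no part of the job. What is shaped like the scalpel but red is not meant.

How it is judged:
By the outcome, as a careful person would: the job done as asked, in the order asked, and still so for the second after the job is handed in, with the robot touching nothing.
It also fails if it takes over 83 s, if anything falls off the work surface, if the arm or the gripper's body presses on something with over 40 N, if the wrist force passes 120 N, or if a joint passes its speed limit or range.

### The arm

A 7-joint arm with a two-finger parallel gripper is mounted at the origin on a cart in front of the work surface, level with it; the furniture and walls round the work are solid. World frame = base frame: x ahead of the robot, y to its left, z up, the work surface at z = 0. Lengths are in m, angles in rad, forces in N, time in s.
With the tool pointing down it reaches from about 0.35 to 0.9 m from the base axis. Payload 8.1 kg.
Tool frame: the origin (TCP) lies at the very end of the fingers, on their centre line; the grasp point (between the pads) lies 19 mm behind it; z points along the fingers, y is the direction in which the jaws open and shut (so a half turn about z gives the same grasp; the last joint's range is limited). The gripper opens to 85 mm and grips with 20 to 120 N. Pads are 22 mm wide; open, the fingers measure 114 mm over their backs; the gripper's body (76 mm by 85 mm) begins 54 mm behind the grasp point. The pads swing forward as they close: fully open they stand 13 mm farther back than shut.
Start: joints at [1.094, 0.434, 0.025, 1.573, -0.012, 1.134, -0.075], TCP at [0.228, -0.582, 0.231] pointing down, gripper open.
Joint ranges: [-2.62, 2.62], [-0.44, 2.09], [-1.27, 1.32], [0.08, 2.57], [-1.32, 4.46], [0.12, 2], [-2.74, 2.74]. Speed limits (rad/s): [2.22, 2.22, 3.01, 3.01, 3.14, 3.14, 3.14].

### API

Orientations are given as a unit quaternion [x, y, z, w].
In Python, from bench import bot gives the robot as it stands. The module is installed in compiled form; this text tells all that it offers.
- The arm moves only by the shell command python3 -m crank 'ROWS' [FORCE]. ROWS is JSON, a list that holds one entry, the list of rows, each a list of 7 numbers: the shift along the tool's x, y, z in mm, then the turn, a rotation vector about the tool's x, y, z in degrees, then the finger opening in mm, from 0 to 85.4. A call has 1 to 8 rows; each row shifts and turns the commanded pose from where the row before left it, along the tool's axes as they then stand; what a row does not reach is not made up. A row lasts 1/10 s, in which the tool goes at most 50 mm and 8.59 degrees, less where a joint would pass 70% of its speed; a pose out of reach is approached as far as the arm can. A call is refused whole if a number of a shift passes 50 or a number of a turn 8.59, either way. A call with a gripper value outside its range is refused whole. The fingers move at their own pace and stop on an object; FORCE is the grip in N (left out, the last holds). Time passes only in rows, so rows that do not move let the fingers close. It gives the time, the measured TCP pose, the force and the opening at its end, in the units of the state.
- bot.observe(): the state, without advancing time (a new reading comes with each control period).
- bot.grab_frame(name): name is "side" or "top" or "wrist"; returns the picture (384x512x3 uint8, red, green, blue); there is no depth.
- bot.camera_params(name): a dict with "intrinsics" (3x3 intrinsics, pixels), "R" (3x3) and "t" (3): a world point X has camera coordinates R X + t; the wrist camera has in their place "T_tool_cam" (4x4, takes a point from camera to tool coordinates, whose origin is the TCP and whose axes are the flange's). Camera axes: x right, y down, z forward; pixel columns grow to the right and rows downward; lengths in m; the calibration is good to about 2 mm. The wrist camera is an equidistant fisheye: a pixel r from the principal point sees the ray r / f radians off the axis. A picture is of the moment at which its call begins: read the wrist's pose just before it. camera_params takes no time and is no camera call.
- bot.sign_off(): hands the job in, once; it reports no verdict.
The state is a dict: "time_s": time; "q": joint angles; "qvel": joint speeds; "effort": joint torques, N m; "position": TCP position; "orientation": TCP orientation; "force": force on the tool from outside, world axes, zero at the start; "ft_torque": the same for the moment, N m; "width": finger opening in m.
Only numpy, scipy, OpenCV 4.12 (cv2) and the standard library are available. Lean on these libraries where they do the work, as an engineer would, in place of code of your own. Each camera call takes 0.05 s, during which the arm holds its last target.

## Working session

There is one attempt and no reset: what is moved stays moved. The work goes in short steps, Python scripts to look and compute and a shell command to move; the robot and the scene stay as the last step left them, time stands still between calls to the robot, and variables do not carry over. Pictures are saved under pics/ and viewed, and the job is handed in when it is done.

```bash
mkdir -p pics; python3 - <<'E'
from bench import bot
import cv2, numpy as np
s=bot.observe()
print({k:np.round(v,3) for k,v in s.items()})
for n in ["top","side","wrist"]:
    im=bot.grab_frame(n); cv2.imwrite(f"pics/{n}0.png",im[:,:,::-1])
    p=bot.camera_params(n); print(n,{k:np.round(v,4).tolist() for k,v in p.items()})
E
```

```text
{'time_s': np.float64(0.0), 'q': array([ 1.094,  0.435,  0.025,  1.574, -0.012,  1.134, -0.075]), 'qvel': array([-0.001, -0.001,  0.001, -0.   , -0.003, -0.   , -0.001]), 'effort': array([ 1.0000e-03, -6.7047e+01,  1.0250e+00, -3.1621e+01,  1.5000e-02,
        1.3000e-02, -0.0000e+00]), 'position': array([ 0.228, -0.581,  0.23 ]), 'orientation': array([ 0.983,  0.186, -0.   , -0.001]), 'force': array([-0.085, -0.075,  0.232]), 'ft_torque': array([-0.044,  0.004, -0.015]), 'width': np.float64(0.085)}
top {'intrinsics': [[415.25, 0.0, 253.6117], [0.0, 415.25, 188.7563], [0.0, 0.0, 1.0]], 'R': [[0.0149, -0.9996, -0.0224], [-0.9843, -0.0107, -0.1763], [0.1759, 0.0247, -0.9841]], 't': [0.218, 0.6231, 0.9102]}
side {'intrinsics': [[367.4068, 0.0, 260.5857], [0.0, 367.4068, 187.7481], [0.0, 0.0, 1.0]], 'R': [[0.8487, -0.5289, -0.0015], [-0.2326, -0.3705, -0.8992], [0.4751, 0.7635, -0.4375]], 't': [-0.4146, 0.2686, 0.4116]}
wrist {'intrinsics': [[297.3186, 0.0, 255.2933], [0.0, 297.3186, 195.6241], [0.0, 0.0, 1.0]], 'T_tool_cam': [[0.0007, -0.9512, -0.3087, 0.08], [1.0, 0.0005, 0.0005, -0.0008], [-0.0003, -0.3087, 0.9512, -0.1425], [0.0, 0.0, 0.0, 1.0]]}
```

View pics/top0.png

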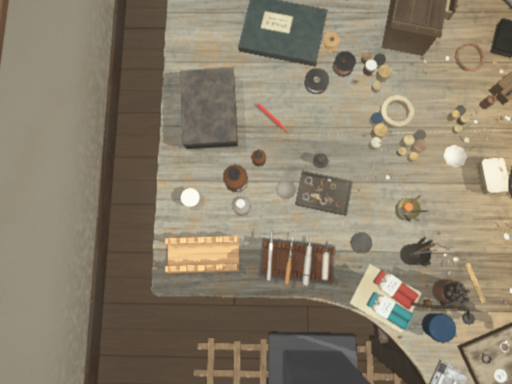

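View pics/side0.png

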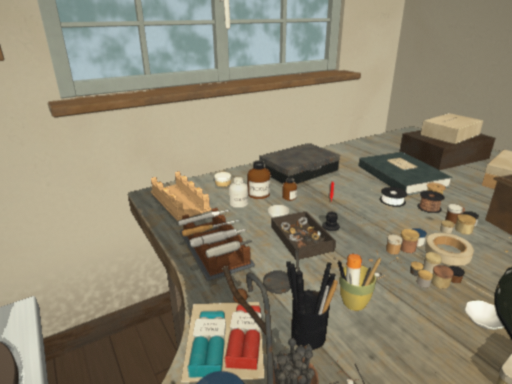

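View pics/wrist0.png

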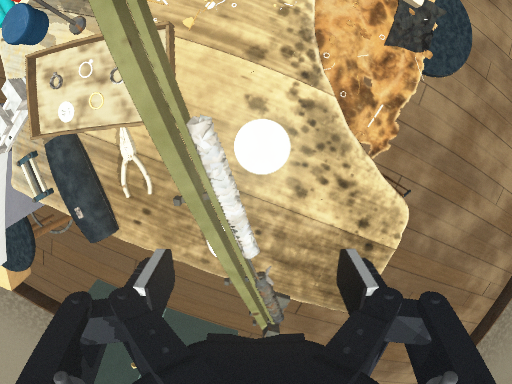

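The top view shows the pale rack at about (202,254) and the dark row at about (298,260). The row's tools sit near u = 270, 289, 307 and 326. The red scalpel look-alike lies apart at (271,117). I'll enlarge the crop.

```bash
cat > h.py <<'E'
import numpy as np, cv2
from bench import bot
from scipy.spatial.transform import Rotation as Ro
def unproj(n,u,v,z,s=None):
    p=bot.camera_params(n);K=np.array(p["intrinsics"])
    if n=="wrist":
        T=np.array(p["T_tool_cam"]);W=np.eye(4);W[:3,:3]=Ro.from_quat(s["orientation"]).as_matrix();W[:3,3]=s["position"];M=W@T
        a=np.array([(u-K[0,2])/K[0,0],(v-K[1,2])/K[1,1]]);r=np.linalg.norm(a)
        d=np.array([*(a/r*np.sin(r) if r>0 else a),np.cos(r)]);d=M[:3,:3]@d;c=M[:3,3]
    else:
        R=np.array(p["R"]);t=np.array(p["t"]);c=-R.T@t;d=R.T@np.linalg.inv(K)@[u,v,1]
    return c+d*(z-c[2])/d[2]
def proj(n,X):
    p=bot.camera_params(n);x=np.array(p["R"])@X+p["t"];x=np.array(p["intrinsics"])@x;return x[:2]/x[2]
def projw(X,s):
    p=bot.camera_params("wrist");K=np.array(p["intrinsics"]);T=np.array(p["T_tool_cam"]);W=np.eye(4);W[:3,:3]=Ro.from_quat(s["orientation"]).as_matrix();W[:3,3]=s["position"]
    c=np.linalg.inv(W@T)@np.array([*X,1]);r=np.hypot(c[0],c[1]);th=np.arctan2(r,c[2]);return K[:2,2]+K[0,0]*th*c[:2]/r
def crop(im,u0,v0,u1,v1,k,name):
    cv2.imwrite(name,cv2.resize(im[v0:v1,u0:u1,::-1],None,fx=k,fy=k,interpolation=cv2.INTER_CUBIC))
def delta(s,X,yaw=None):
    "shift in tool axes (mm) from pose s to world TCP X"
    R=Ro.from_quat(s["orientation"]); return R.inv().apply(np.array(X)-s["position"])*1e3
E
python3 - <<'E'
from h import *
im=cv2.imread("pics/top0.png")[:,:,::-1]
crop(im,158,225,346,295,4.2,"pics/top_c.png")
im=cv2.imread("pics/side0.png")[:,:,::-1]
crop(im,130,150,270,290,4.2,"pics/side_c.png")
E
```

```text
(no output)
```

View pics/top_c.png

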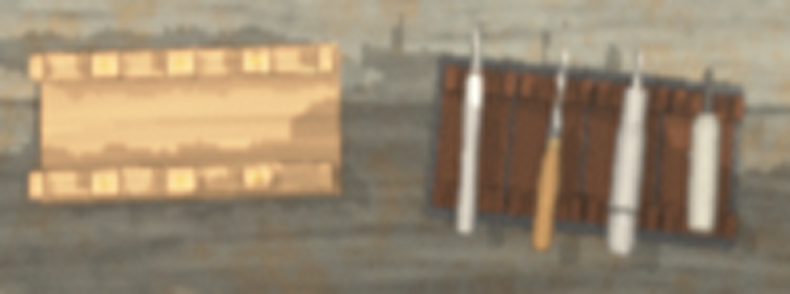

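View pics/side_c.png

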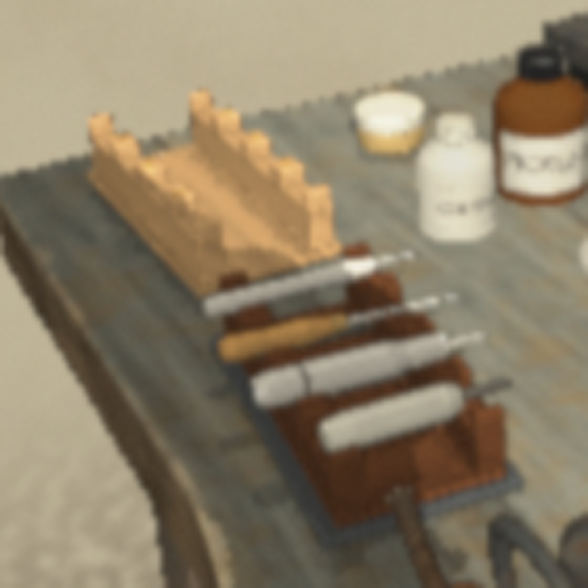

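The crops show the row from left to right: scalpel (crop 470,150), scriber (548,190), handpiece (627,170) and engraver (705,170). The rack on their left is empty. The red scalpel-like thing at (271,117) is not in the row. Next I'll work out positions.

```bash
python3 - <<'E'
from h import *
k=4.2
f=lambda x,y,z:unproj("top",158+x/k,225+y/k,z)
np.set_printoptions(precision=4,suppress=True)
# base plate corners (z=.006): 
print("base",*[f(*p,.006) for p in [(441,55),(742,90),(430,209),(738,243)]])
# rack ends on top of ridges z~.042, both rails' outer edges
for z in (.032,.045):
  print("rack",z,*[f(*p,z) for p in [(30,55),(335,45),(30,200),(338,192)]])
for n,a,b,z in [("scalpel",(478,32),(465,232),.037),("scriber",(564,55),(542,247),.038),("handp",(639,52),(620,253),.04),("engr",(708,70),(702,230),.04)]:
  A,B=f(*a,z),f(*b,z);print(n,A,B,(A+B)/2,np.linalg.norm(A-B),"yaw",np.arctan2(*(A-B)[[1,0]]))
p=bot.camera_params("top");print("cam",-np.array(p["R"]).T@p["t"])
E
```

```text
base [0.5092 0.203  0.006 ] [0.4918 0.0317 0.006 ] [0.4227 0.2082 0.006 ] [0.4068 0.0356 0.006 ]
rack 0.032 [0.5046 0.4334 0.032 ] [0.5124 0.2623 0.032 ] [0.4249 0.4292 0.032 ] [0.4318 0.2589 0.032 ]
rack 0.045 [0.5038 0.4303 0.045 ] [0.5116 0.2615 0.045 ] [0.4252 0.4262 0.045 ] [0.4321 0.2581 0.045 ]
scalpel [0.5204 0.1825 0.037 ] [0.4116 0.1888 0.037 ] [0.466  0.1857 0.037 ] 0.10899013259861788 yaw -0.05783525486598033
scriber [0.5083 0.1349 0.038 ] [0.4043 0.147  0.038 ] [0.4563 0.1409 0.038 ] 0.10463743901379885 yaw -0.11573276419745282
handp [0.5104 0.0937 0.04  ] [0.4019 0.1049 0.04  ] [0.4561 0.0993 0.04  ] 0.10900955804134871 yaw -0.1032248576612227
engr [0.501  0.0559 0.04  ] [0.4148 0.0605 0.04  ] [0.4579 0.0582 0.04  ] 0.08632867140129102 yaw -0.0534683979201996
cam [0.45   0.2022 1.0104]
```

```bash
python3 - <<'E'
from h import *
im=cv2.imread("pics/wrist0.png")[:,:,::-1]
crop(im,60,0,360,340,1.75,"pics/w0c.png")
im=cv2.imread("pics/top0.png")[:,:,::-1]
crop(im,330,200,512,384,3.2,"pics/t0r.png")
im=cv2.imread("pics/side0.png")[:,:,::-1]
crop(im,150,230,350,384,3.5,"pics/s0r.png")
E
```

```text
(no output)
```

View pics/w0c.png

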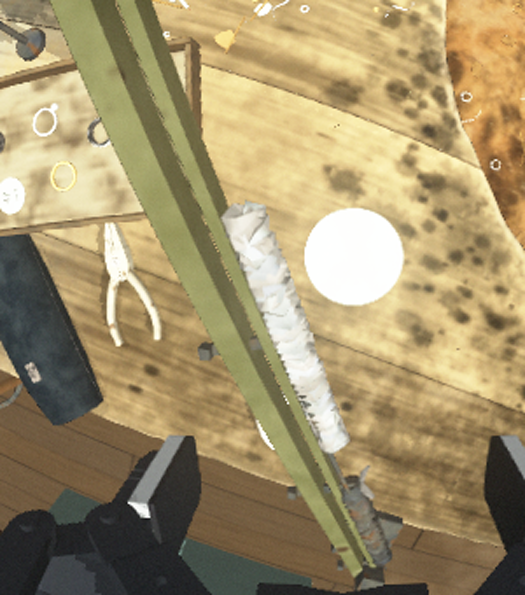

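View pics/t0r.png

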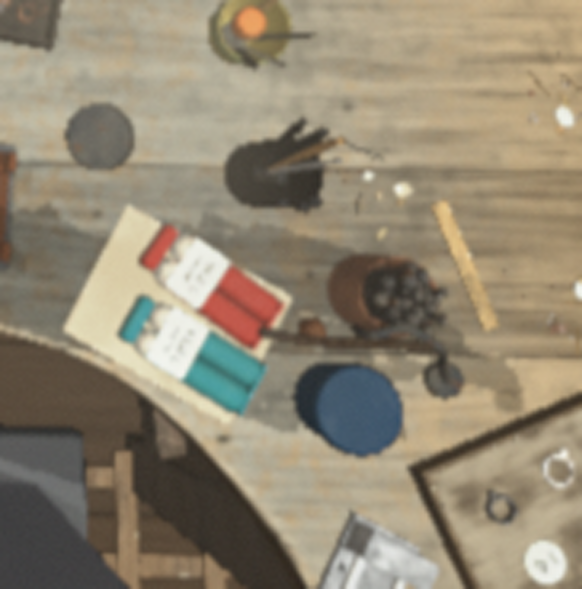

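View pics/s0r.png

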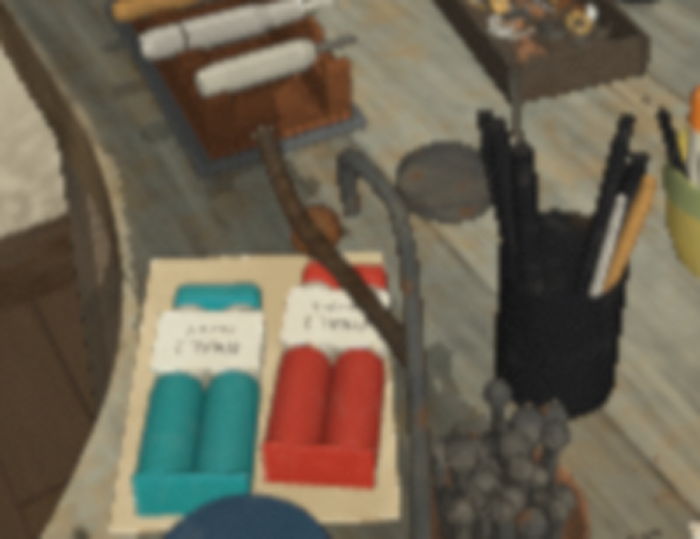

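The wrist image shows a green boom running from under the hand at (270,330) to upper left (110,0). It seems to rise forward and left, so I need its height before I swing. I'll go straight up a little and triangulate it.

```bash
python3 -m crank '[[[0,0,-20,0,0,0,60],[0,0,-20,0,0,0,40],[0,0,-20,0,0,0,30]]]'
python3 - <<'E'
from h import *
s=bot.observe();im=bot.grab_frame("wrist");cv2.imwrite("pics/w1.png",im[:,:,::-1])
print(s["position"],s["width"])
E
```

```text
time_s: 0.45
position: [0.2281, -0.5816, 0.2916]
orientation: [0.983, 0.186, -0.0, -0.0]
force: [0.9, -0.3, 0.2]
width: 0.044
[ 0.22805896 -0.58159169  0.29159926] 0.044034678865503954
```

View pics/w1.png

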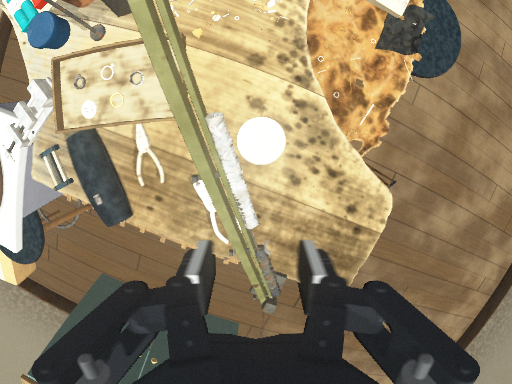

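```bash
python3 - <<'E'
from h import *
np.set_printoptions(precision=3,suppress=True)
s1=bot.observe(); s0=dict(s1); s0["position"]=np.array([.228,-.5815,.2305])
def ray(s,u,v):
    a=unproj("wrist",u,v,0.0,s);b=unproj("wrist",u,v,0.1,s);p=bot.camera_params("wrist");R=Ro.from_quat(s["orientation"])
    c=R.apply(np.array(p["T_tool_cam"])[:3,3])+s["position"];d=b-a;d/=np.linalg.norm(d);d*=np.sign(-d[2]);return c,d
def tri(c1,d1,c2,d2):
    A=np.stack([d1,-d2],1);t=np.linalg.lstsq(A,c2-c1,rcond=None)[0];return (c1+t[0]*d1+c2+t[1]*d2)/2,np.linalg.norm(c1+t[0]*d1-c2-t[1]*d2)
for n,a,b in [("tubeTop",(202,120),(213,115)),("tubeBot",(250,255),(250,225)),("beamend",(268,328),(270,308))]:
    print(n,*tri(*ray(s0,*a),*ray(s1,*b)))
# line from planes
for n,l0,l1 in [("left",[(95,0),(190,192)],[(133,0),(205,180)])]:
    P=[]
    for s,l in ((s0,l0),(s1,l1)):
        c,d=ray(s,*l[0]);_,e=ray(s,*l[1]);nn=np.cross(d,e);nn/=np.linalg.norm(nn);P.append((nn,nn@c))
    D=np.cross(P[0][0],P[1][0]);print("angle",np.linalg.norm(D));X=np.linalg.lstsq(np.stack([P[0][0],P[1][0]]),[P[0][1],P[1][1]],rcond=None)[0]
    for x in (.25,.35,.45,.55): print(X+D*(x-X[0])/D[0])
# stand bar: top & side
def ts(a,b):
    o=[]
    for n,(u,v) in (("top",a),("side",b)):
        p=bot.camera_params(n);R=np.array(p["R"]);c=-R.T@p["t"];d=R.T@np.linalg.inv(np.array(p["intrinsics"]))@[u,v,1];o+= [c,d/np.linalg.norm(d)]
    return tri(*o)
print("bar tip",*ts((412.8,303),(225,267)),"stand",*ts((330+443/3.2,200+375/3.2),(150+410/3.5,230+200/3.5)))
E
```

```text
tubeTop [ 0.28  -0.524  0.185] 0.0005161525862941421
tubeBot [ 0.183 -0.594  0.149] 0.0007846286003290375
beamend [-0.073 -0.732 -0.063] 0.008425078190041967
angle 0.11110980618278318
[ 0.25  -0.513  0.185]
[ 0.35  -0.459  0.292]
[ 0.45  -0.405  0.398]
[ 0.55  -0.351  0.505]
bar tip [ 0.375 -0.102  0.135] 0.0011134488563034485 stand [ 0.363 -0.196  0.177] 0.019582183881731125
```

The boom rises forward and left, from about (0.18,-0.59,0.15) to (0.35,-0.46,0.27). Where I am, it lies about 13 cm below the fingers. The stand's bar tip is at (0.375,-0.10,0.135). I'll cross to the left here, close in and high.

```bash
python3 -m crank '[[[5,-15,-10,0,0,0,30],[10,-25,-10,0,0,0,30],[10,-30,-10,0,0,0,30],[10,-30,0,0,0,0,30],[12,-30,0,0,0,0,30],[25,-35,0,0,0,0,30],[25,-35,0,0,0,0,30],[25,-35,0,0,0,0,30]]]'
python3 - <<'E'
from h import *
s=bot.observe();im=bot.grab_frame("wrist");cv2.imwrite("pics/w2.png",im[:,:,::-1])
print(s["position"],s["q"])
E
```

```text
time_s: 1.3
position: [0.256, -0.3168, 0.3211]
orientation: [0.983, 0.186, -0.0, 0.0]
force: [1.1, 0.1, 1.0]
width: 0.03
[ 0.25595485 -0.31680869  0.32106042] [ 8.79069937e-01  8.85729603e-03 -1.19775768e-01  1.90235336e+00
  1.28632753e-03  1.23033586e+00 -4.38570475e-01]
```

View pics/w2.png

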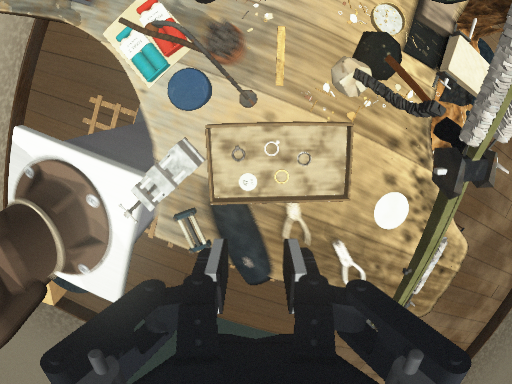

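The boom is now off to the right at (430,230) and clear. The stand's bar runs from (120,20) to (250,100). I'll move on towards the row, staying at z = 0.32.

```bash
python3 -m crank '[[[31,-30,0,0,0,0,30],[32,-31,0,0,0,0,30],[32,-31,0,0,0,0,30],[32,-31,0,0,0,0,30],[32,-31,0,0,0,0,30],[32,-31,0,0,0,0,30],[32,-31,0,0,0,0,30],[32,-31,0,0,0,0,30]]]'
python3 -m crank '[[[0,-20,0,0,0,6.8,30],[0,-20,0,0,0,6.8,30],[0,-20,0,0,0,6.8,30],[0,-20,0,0,0,6.8,30],[0,0,0,0,0,0,30],[0,0,0,0,0,0,30]]]'
python3 - <<'E'
from h import *
s=bot.observe();im=bot.grab_frame("wrist");cv2.imwrite("pics/w3.png",im[:,:,::-1]);np.save("s3.npy",s,allow_pickle=True)
print(s["position"],s["orientation"],s["q"])
E
```

```text
time_s: 2.15
position: [0.4035, 0.0062, 0.3213]
orientation: [0.983, 0.186, 0.0, 0.0]
force: [0.8, -1.0, 0.5]
width: 0.0302
time_s: 2.75
position: [0.3877, 0.0821, 0.3211]
orientation: [0.999, -0.049, -0.0, 0.0]
force: [0.5, -1.1, -0.7]
width: 0.0301
[0.3876881  0.08209978 0.32107795] [ 9.98804303e-01 -4.88867648e-02 -1.60656608e-04  1.50179084e-04] [ 0.34230405  0.02915742 -0.68497192  1.88733129  0.01972012  1.23215082
 -2.01762802]
```

View pics/w3.png

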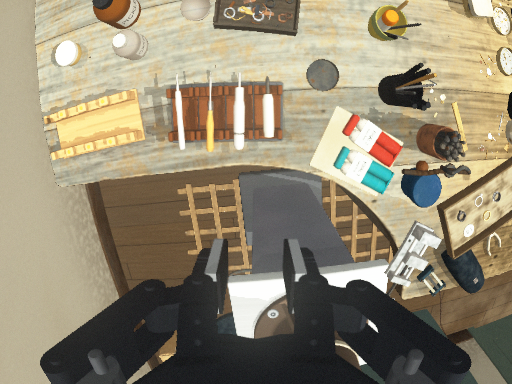

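The row spans about (167-283, 85-140). From left: scalpel u≈180, scriber 211, handpiece 239, engraver 268. The rack is at (97,124). I'll enlarge to measure.

```bash
python3 - <<'E'
from h import *
im=cv2.imread("pics/w3.png")[:,:,::-1]
crop(im,160,65,290,155,6,"pics/w3a.png")
crop(im,40,80,160,170,6,"pics/w3b.png")
E
```

```text
(no output)
```

View pics/w3a.png

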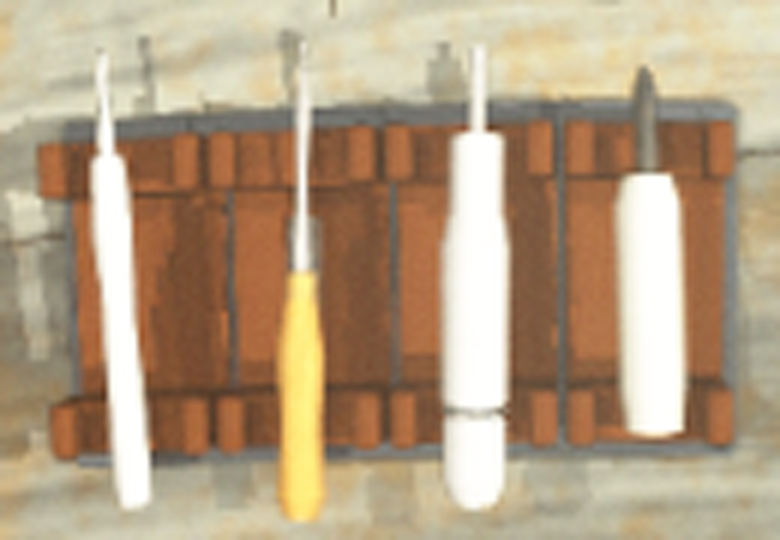

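View pics/w3b.png

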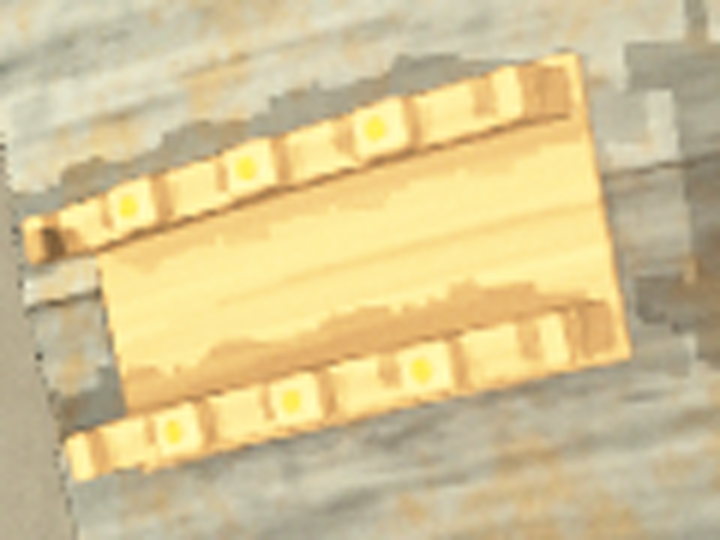

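```bash
python3 - <<'E'
from h import *
np.set_printoptions(precision=4,suppress=True)
s=np.load("s3.npy",allow_pickle=True).item()
f=lambda x,y,z:unproj("wrist",160+x/6,65+y/6,z,s)
g=lambda x,y,z:unproj("wrist",40+x/6,80+y/6,z,s)
print("base",*[f(*p,.006) for p in [(72,120),(737,103),(80,462),(735,450)]])
for n,a,b,z in [("scalpel",(102,50),(135,507),.037),("scriber",(304,45),(300,520),.038),("handp",(478,45),(474,508),.040),("engr",(644,68),(655,435),.0395)]:
  A,B=f(*a,z),f(*b,z);print(n,A,B,(A+B)/2,np.linalg.norm(A-B),"yaw",np.arctan2(*(A-B)[[1,0]]))
for z in (.036,.040,.044,.048):
  U=np.array([g(*p,z) for p in [(128,205),(246,168),(375,128)]]);L=np.array([g(*p,z) for p in [(174,432),(291,401),(421,371)]])
  c=(U+L).mean(0)/2; d=(U[0]-U[2]+L[0]-L[2])/2;e=(U-L).mean(0)
  print(z,c,"84?",np.linalg.norm(d),"64?",np.linalg.norm(e),"yaw",np.arctan2(-d[0],d[1]),np.arctan2(e[1],e[0]))
  # top cam
k=4.2
for z in (.040,.044,.048):
  h=lambda x,y:unproj("top",158+x/k,225+y/k,z)
  U=np.array([h(*p) for p in [(103,65),(180,62),(258,59)]]);L=np.array([h(*p) for p in [(104,182),(180,180),(257,177)]])
  c=(U+L).mean(0)/2; d=(U[0]-U[2]+L[0]-L[2])/2;e=(U-L).mean(0)
  print("top",z,c,np.linalg.norm(d),np.linalg.norm(e),"yaw",np.arctan2(-d[0],d[1]),np.arctan2(e[1],e[0]))
E
```

```text
base [0.5104 0.2002 0.006 ] [0.4943 0.0307 0.006 ] [0.4205 0.21   0.006 ] [0.4051 0.0389 0.006 ]
scalpel [0.5234 0.1824 0.037 ] [0.4108 0.1886 0.037 ] [0.4671 0.1855 0.037 ] 0.11275496894023308 yaw -0.0548937363354409
scriber [0.517  0.1334 0.038 ] [0.4029 0.1477 0.038 ] [0.4599 0.1406 0.038 ] 0.11495313700186235 yaw -0.12464506228876969
handp [0.5116 0.0927 0.04  ] [0.4016 0.1051 0.04  ] [0.4566 0.0989 0.04  ] 0.110758940196582 yaw -0.11231619548304887
engr [0.5024 0.0549 0.0395] [0.4149 0.0603 0.0395] [0.4586 0.0576 0.0395] 0.08766327695250153 yaw -0.06262155428619125
0.036 [0.4697 0.3497 0.036 ] 84? 0.08475525396448211 64? 0.06515136196722336 yaw 0.04335212373479747 0.041303067363409905
0.04 [0.4697 0.3471 0.04  ] 84? 0.08396239279746291 64? 0.06454188960455587 yaw 0.04335212373479826 0.041303067363409975
0.044 [0.4697 0.3445 0.044 ] 84? 0.08316953163044379 64? 0.06393241724188836 yaw 0.043352123734797694 0.041303067363410315
0.048 [0.4696 0.342  0.048 ] 84? 0.08237667046342464 64? 0.06332294487922081 yaw 0.0433521237347978 0.04130306736341042
top 0.04 [0.4693 0.3463 0.04  ] 0.0851864308419676 0.06414946533967618 yaw 0.049641937827235666 0.03733324067552263
top 0.044 [0.4693 0.3457 0.044 ] 0.08483528841268898 0.06388503826046109 yaw 0.049641937827235756 0.037333240675522704
top 0.048 [0.4692 0.3451 0.048 ] 0.08448414598341034 0.06362061118124598 yaw 0.04964193782723586 0.03733324067552281
```

Wrist and top views agree to about 2 mm, and the tool lengths come out at 113, 115, 111 and 88 mm against 112, 116, 110 and 88 given. The rack centre is (0.4695,0.346) with yaw 0.043. I'll start with the engraver, which is rightmost and goes to the leftmost notch.

```bash
cat >> h.py <<'E'
TOOLS={"scalpel":(.467,.1855,-.055),"scriber":(.4595,.1406,-.12),"handp":(.4566,.099,-.11),"engr":(.4586,.0577,-.06)}
RY=.043
NOTCH={n:(.4695-np.sin(RY)*y,.346+np.cos(RY)*y,RY) for n,y in (("engr",.063),("handp",.021),("scriber",-.021),("scalpel",-.063))}
def plan(x,y,yaw,z):
    s=bot.observe();R=Ro.from_quat(s["orientation"]).as_matrix();psi=np.arctan2(R[1,0],R[0,0])
    th=psi-yaw; R2=np.array([[np.cos(yaw),np.sin(yaw),0],[np.sin(yaw),-np.cos(yaw),0],[0,0,-1]])
    tilt=np.degrees(np.arccos(-R[2,2]))
    print("pos",np.round(s["position"],4),"turn z deg",round(np.degrees(th),2),"then shift mm",np.round(R2.T@(np.array([x,y,z])-s["position"])*1e3,1),"tilt",round(tilt,2),"w",round(s["width"]*1e3,1),"q7",round(s["q"][6],2))
E
python3 - <<'E'
from h import *
plan(*TOOLS["engr"],.12)
E
```

```text
pos [0.3878 0.0816 0.3211] turn z deg -2.23 then shift mm [ 72.1  19.6 201.1] tilt 0.03 w 30.4 q7 -2.02
```

```bash
python3 -m crank '[[[0,0,10,0,0,-2.2,28],[12,4,30,0,0,0,28],[15,4,40,0,0,0,28],[15,4,40,0,0,0,28],[15,4,40,0,0,0,28],[15,4,30,0,0,0,28],[0,0,11,0,0,0,28],[0,0,0,0,0,0,28]]]'
python3 - <<'E'
from h import *
plan(*TOOLS["engr"],.02)
s=bot.observe();im=bot.grab_frame("wrist");crop(im,100,60,420,384,1.8,"pics/w4.png")
print(projw((*TOOLS["engr"][:2],.047),s))
E
```

```text
time_s: 3.6
position: [0.4572, 0.0569, 0.1189]
orientation: [1.0, -0.031, -0.002, 0.0]
force: [-0.1, -0.2, 0.4]
width: 0.0281
pos [0.4572 0.0569 0.1189] turn z deg -0.15 then shift mm [ 1.4 -0.9 98.9] tilt 0.21 w 28.1 q7 -2.18
[255.36417328 206.00342849]
```

View pics/w4.png

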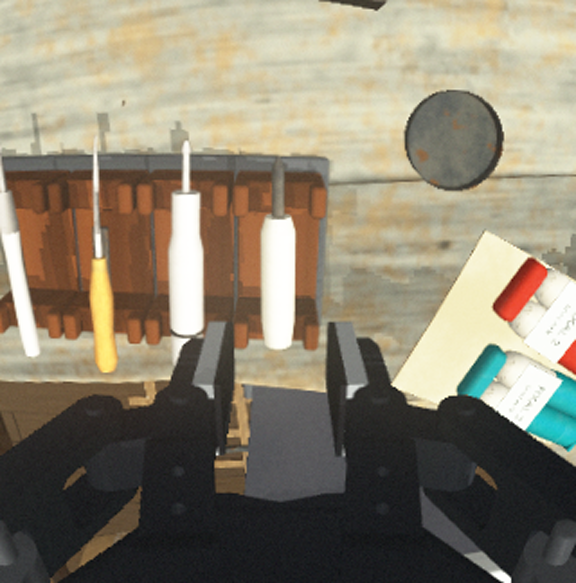

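The engraver (crop 278,265) lies where predicted and is centred between the fingers. Descending.

```bash
python3 -m crank '[[[1,-1,25,0,0,0,28],[0,0,25,0,0,0,28],[0,0,20,0,0,0,28],[0,0,15,0,0,0,28],[0,0,9,0,0,0,28],[0,0,5,0,0,0,28],[0,0,0,0,0,0,28]]]' 40
python3 -c "
from h import *
plan(*TOOLS['engr'],.02);print(bot.observe()['force'])"
```

```text
time_s: 4.35
position: [0.4598, 0.0588, 0.0219]
orientation: [1.0, -0.031, 0.0, 0.0]
force: [-0.7, 0.6, -0.1]
width: 0.0281
pos [0.4598 0.0588 0.0219] turn z deg -0.14 then shift mm [-1.1  1.2  1.9] tilt 0.05 w 28.1 q7 -2.34
[-0.68459903  0.6038518  -0.12283956]
```

```bash
python3 -m crank '[[[-1,0,2,0,0,0,10],[0,0,0,0,0,0,5],[0,0,0,0,0,0,5],[0,0,0,0,0,0,5],[0,0,0,0,0,0,5],[0,0,0,0,0,0,5]]]' 40
python3 -m crank '[[[0,0,-8,0,0,0,5],[0,0,-15,0,0,0,5],[0,0,-25,0,0,0,5],[0,0,-25,0,0,0,5],[0,0,-15,0,0,0,5],[0,0,0,0,0,0,5]]]' 40
python3 - <<'E'
from h import *
plan(*NOTCH["engr"],.108)
s=bot.observe();print(s["q"].round(2));im=bot.grab_frame("wrist");crop(im,100,60,420,384,1.8,"pics/w5.png")
E
```

```text
time_s: 4.95
position: [0.4591, 0.0589, 0.0201]
orientation: [1.0, -0.031, 0.001, -0.0]
force: [-1.3, -0.2, 6.5]
width: 0.0121
time_s: 5.55
position: [0.4597, 0.0591, 0.1095]
orientation: [1.0, -0.031, 0.002, -0.0]
force: [-0.2, 0.8, -0.9]
width: 0.012
pos [0.4597 0.0591 0.1095] turn z deg -6.07 then shift mm [  22.1 -349.2    1.5] tilt 0.22 w 12.0 q7 -2.21
[ 0.24  0.4  -0.61  2.06  0.33  0.77 -2.21]
```

View pics/w5.png

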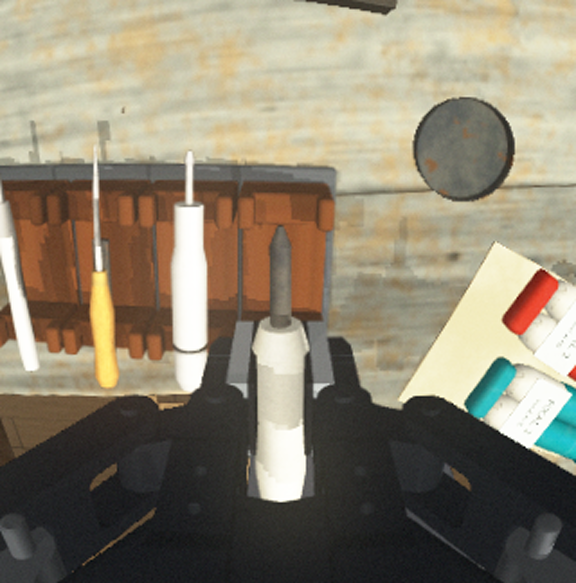

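The engraver is held square between the pads, with the tip at crop (281,226) and the butt at (282,500). I'll measure its offset in the hand.

```bash
cat >> h.py <<'E'
def inhand(tip,butt,dz,k=1.8,u0=100,v0=60):
    s=bot.observe();z=s["position"][2]+dz;R=Ro.from_quat(s["orientation"])
    A,B=[R.inv().apply(unproj("wrist",u0+p[0]/k,v0+p[1]/k,z,s)-s["position"])*1e3 for p in (tip,butt)]
    print("tool axes mm tip",A.round(1),"butt",B.round(1),"mid",((A+B)/2).round(1),"len",np.linalg.norm(A-B).round(1),"ang deg",np.degrees(np.arctan2((A-B)[1],(A-B)[0])).round(1))
E
python3 -c "
from h import *
inhand((281,226),(282,500),.0195)"
```

```text
tool axes mm tip [ 44.2  -0.7 -19.4] butt [-44.9  -0.2 -19.6] mid [ -0.4  -0.4 -19.5] len 89.1 ang deg -0.3
```

```bash
python3 -m crank '[[[0,-10,0,0,0,-6.1,5],[3,-43,0,0,0,0,5],[3,-49,0,0,0,0,5],[3,-49,0,0,0,0,5],[3,-49,0,0,0,0,5],[3,-49,0,0,0,0,5],[3,-49,0,0,0,0,5],[3,-45,0,0,0,0,5]]]' 40
python3 -m crank '[[[0,-6,0,0,0,0,5],[0,0,0,0,0,0,5],[0,0,0,0,0,0,5]]]' 40
python3 - <<'E'
from h import *
plan(*NOTCH["engr"],.0225)
s=bot.observe();print(s["q"].round(2));im=bot.grab_frame("wrist");crop(im,100,60,420,384,1.8,"pics/w6.png")
E
```

```text
time_s: 6.4
position: [0.4645, 0.4042, 0.1058]
orientation: [1.0, 0.022, -0.001, 0.001]
force: [0.5, 0.2, -0.4]
width: 0.012
time_s: 6.7
position: [0.4651, 0.4066, 0.1061]
orientation: [1.0, 0.022, -0.001, 0.001]
force: [-0.5, -0.9, -0.7]
width: 0.0125
pos [0.4651 0.4066 0.1061] turn z deg 0.02 then shift mm [ 1.8 -2.2 83.6] tilt 0.15 w 12.5 q7 -2.68
[-0.42  0.62 -0.58  1.69  0.4   0.95 -2.68]
```

View pics/w6.png

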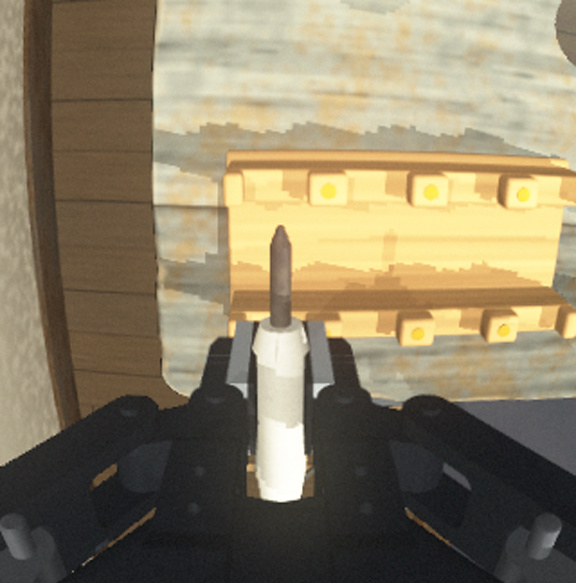

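Joint 7 is at -2.68, close to its -2.74 limit, and the descent would push it further. I'll set the engraver down in the right-hand notch, where there's more joint room, and regrasp it with the hand half-turned. I'll keep that hand orientation for all four tools.

```bash
python3 -m crank '[[[1,20,0,0,0,0,5],[1,40,0,0,0,0,5],[0,40,0,0,0,0,5],[0,24,0,0,0,0,5],[0,0,0,0,0,0,5],[0,0,0,0,0,0,5]]]' 40
python3 -c "
from h import *
plan(*NOTCH['scalpel'],.0205)"
```

```text
time_s: 7.35
position: [0.4732, 0.2827, 0.1075]
orientation: [1.0, 0.02, 0.0, 0.0]
force: [0.3, 0.2, 0.4]
width: 0.0123
pos [0.4732 0.2827 0.1075] turn z deg -0.14 then shift mm [-1.  -0.4 87. ] tilt 0.04 w 12.3 q7 -2.52
```

Still tight here at -2.52. The engraver's own rest has a known safe posture, so I'll return it there.

```bash
python3 -m crank '[[[0,20,0,0,0,6.0,5],[0,40,0,0,0,0,5],[0,40,0,0,0,0,5],[0,40,0,0,0,0,5],[0,40,0,0,0,0,5],[0,30,0,0,0,0,5],[0,12,0,0,0,0,5],[0,0,0,0,0,0,5]]]' 40
python3 -c "
from h import *
plan(.4593,.0589,-.062,.0205)"
```

```text
time_s: 8.15
position: [0.4614, 0.062, 0.1073]
orientation: [1.0, -0.032, 0.0, 0.0]
force: [-0.1, 1.0, -1.2]
width: 0.0119
pos [0.4614 0.062  0.1073] turn z deg -0.07 then shift mm [-1.9  3.2 86.8] tilt 0.02 w 11.9 q7 -2.21
```

```bash
python3 -m crank '[[[-2,3,15,0,0,0,5],[0,0,25,0,0,0,5],[0,0,22,0,0,0,5],[0,0,14,0,0,0,5],[0,0,7,0,0,0,5],[0,0,2,0,0,0,5],[0,0,0,0,0,0,5]]]' 40
python3 -c "
from h import *
plan(.4593,.0589,-.062,.0205);print(bot.observe()['force'])"
```

```text
time_s: 8.85
position: [0.4593, 0.0612, 0.0225]
orientation: [1.0, -0.03, 0.0, -0.0]
force: [-0.9, -0.7, -0.8]
width: 0.0122
pos [0.4593 0.0612 0.0225] turn z deg 0.14 then shift mm [0.1 2.3 2. ] tilt 0.04 w 12.2 q7 -2.33
[-0.94649273 -0.65929425 -0.83718641]
```

```bash
python3 -m crank '[[[0,1,2,0,0,0,5],[0,0,0,0,0,0,20],[0,0,0,0,0,0,27],[0,0,0,0,0,0,27],[0,0,-15,0,0,0,27],[0,0,-30,0,0,0,27],[0,0,-40,0,0,0,27],[0,0,-40,0,0,0,27]]]' 40
python3 -m crank '[[[0,0,-20,0,0,8.55,27],[0,0,0,0,0,8.55,27],[0,0,0,0,0,8.55,27],[0,0,0,0,0,8.55,27],[0,0,0,0,0,8.55,27],[0,0,0,0,0,8.55,27],[0,0,0,0,0,8.55,27],[0,0,0,0,0,8.55,27]]]' 40
python3 -m crank '[[[0,0,0,0,0,8.55,27],[0,0,0,0,0,8.55,27],[0,0,0,0,0,8.55,27],[0,0,0,0,0,8.55,27],[0,0,0,0,0,8.55,27],[0,0,0,0,0,8.55,27],[0,0,0,0,0,8.55,27],[0,0,0,0,0,8.55,27]]]' 40
python3 -m crank '[[[0,0,0,0,0,8.55,27],[0,0,0,0,0,8.55,27],[0,0,0,0,0,8.55,27],[0,0,0,0,0,8.55,27],[0,0,0,0,0,8.55,27],[0,0,0,0,0,0,27]]]' 40
python3 - <<'E'
from h import *
s=bot.observe();print(s["q"].round(2));plan(.4593,.0590,np.pi-.062,.02)
im=bot.grab_frame("wrist");cv2.imwrite("pics/w7.png",im[:,:,::-1])
im=bot.grab_frame("top");crop(im,158,225,346,295,4.2,"pics/t7.png")
E
```

```text
time_s: 9.65
position: [0.4584, 0.0591, 0.1466]
orientation: [1.0, -0.03, -0.001, -0.0]
force: [0.9, 0.2, 0.1]
width: 0.0269
time_s: 10.45
position: [0.456, 0.0566, 0.1596]
orientation: [0.874, -0.486, -0.006, 0.007]
force: [-0.2, 0.2, -0.9]
width: 0.0272
time_s: 11.25
position: [0.4657, 0.0265, 0.1019]
orientation: [-0.54, 0.841, 0.025, -0.001]
force: [-0.1, -0.6, 0.3]
width: 0.0272
time_s: 11.85
position: [0.4274, -0.0421, 0.0079]
orientation: [-0.242, 0.967, 0.061, 0.039]
force: [3.6, 9.3, 3.1]
width: 0.027
[-0.71  0.97  1.32  2.34 -1.32  1.13 -2.74]
pos [ 0.4274 -0.0421  0.0079] turn z deg -328.65 then shift mm [-25.6 102.9 -12.1] tilt 8.37 w 27.0 q7 -2.74
```

View pics/w7.png

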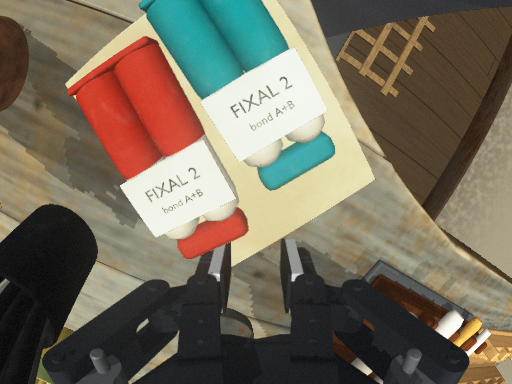

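View pics/t7.png

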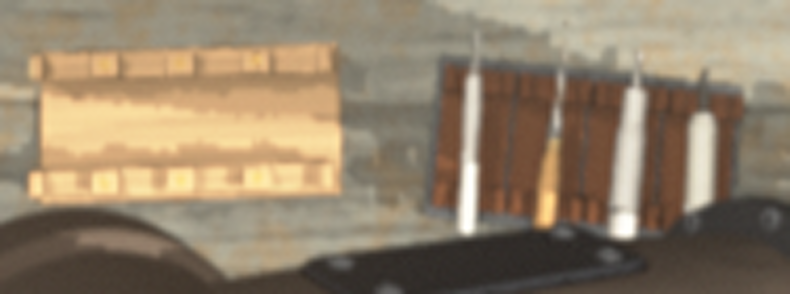

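The turn ran the wrong way: +z drives joint 7 more negative, and the arm wound itself into its limits with the tip low at (0.427,-0.042,0.008). The tip is in free space by the glue boxes and the tool force is small. I'll unwind in the opposite direction in small steps while rising.

```bash
python3 -m crank '[[[0,0,-6,0,0,-3,27],[0,0,-8,0,0,-4,27]]]' 40
python3 - <<'E'
from h import *
s=bot.observe();print(s["q"].round(2));print(s["force"].round(1));plan(.4593,.0590,-.062,.15)
im=bot.grab_frame("side");cv2.imwrite("pics/s8.png",im[:,:,::-1])
im=bot.grab_frame("top");cv2.imwrite("pics/t8.png",im[:,:,::-1])
E
```

```text
time_s: 12.15
position: [0.4254, -0.0444, 0.0214]
orientation: [-0.302, 0.951, 0.057, 0.042]
force: [-0.3, -0.0, -0.1]
width: 0.0269
[-0.72  0.91  1.32  2.33 -1.27  1.09 -2.66]
[-0.3 -0.  -0.1]
pos [ 0.4254 -0.0444  0.0214] turn z deg -141.48 then shift mm [  27.5 -105.4 -128.6] tilt 8.09 w 26.9 q7 -2.66
```

View pics/s8.png

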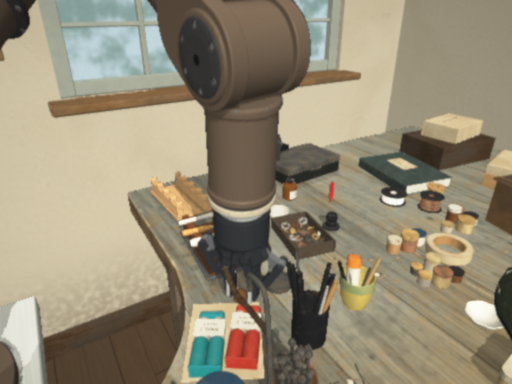

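View pics/t8.png

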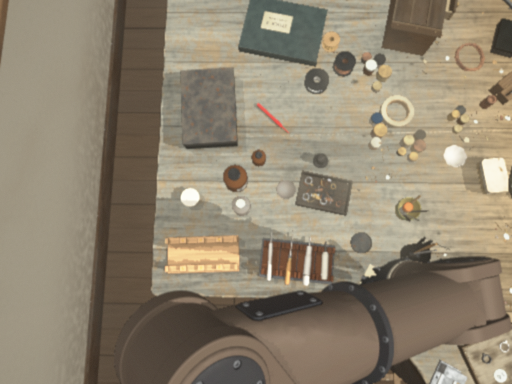

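```bash
python3 -m crank '[[[-5,3,-15,0,0,-3,27],[-5,3,-20,0,0,-4,27],[-5,3,-20,0,0,-4,27],[-5,3,-20,0,0,-4,27],[0,0,-20,0,0,-4,27],[0,0,-20,0,0,-4,27]]]' 40
python3 - <<'E'
from h import *
s=bot.observe();print(s["q"].round(2));print(s["force"].round(1));plan(.4593,.0590,-.062,.25)
E
```

```text
time_s: 12.85
position: [0.4278, -0.0392, 0.1376]
orientation: [-0.485, 0.871, 0.047, 0.053]
force: [0.0, 0.8, 0.1]
width: 0.0269
[-0.86  0.5   1.32  2.23 -0.79  0.96 -2.74]
[0.  0.8 0.1]
pos [ 0.4278 -0.0392  0.1376] turn z deg -118.33 then shift mm [  25.4 -100.  -112.4] tilt 8.16 w 26.9 q7 -2.74
```

```bash
python3 -m crank '[[[0,0,-15,0,0,-8.5,27],[0,0,-15,0,0,-8.5,27],[0,0,-15,0,0,-8.5,27],[0,0,-15,0,0,-8.5,27],[0,0,-15,0,0,-8.5,27],[0,0,-15,0,0,-8.5,27],[0,0,0,0,0,-8.5,27],[0,0,0,0,0,-8.5,27]]]' 40
python3 - <<'E'
from h import *
s=bot.observe();print(s["q"].round(2));print(s["force"].round(1));plan(.4593,.0590,-.062,.25)
E
```

```text
time_s: 13.65
position: [0.4236, -0.0511, 0.2263]
orientation: [0.89, -0.45, -0.009, -0.071]
force: [-0.2, -0.4, 0.4]
width: 0.027
[-0.93  0.15  1.22  2.11 -0.34  1.   -2.04]
[-0.2 -0.4  0.4]
pos [ 0.4236 -0.0511  0.2263] turn z deg -49.81 then shift mm [  28.8 -112.1  -23.7] tilt 8.2 w 27.0 q7 -2.04
```

```bash
python3 -m crank '[[[0,0,-5,0,0,-8.5,27],[0,0,-5,0,0,-8.5,27],[0,0,-5,0,0,-8.5,27],[0,0,0,0,0,-8.5,27],[0,0,0,0,0,-8.5,27],[0,0,0,0,0,-8.5,27],[0,0,0,0,0,-8.5,27],[0,0,0,0,0,-8.5,27]]]' 40
python3 - <<'E'
from h import *
s=bot.observe();print(s["q"].round(2));print(s["force"].round(1));plan(.4593,.0590,np.pi-.062,.25)
R=Ro.from_quat(s["orientation"]).as_matrix();zc=R.T@[0,0,-1];print("tilt rotvec tool deg",np.degrees(np.cross([0,0,1],zc)).round(2))
E
```

```text
time_s: 14.45
position: [0.4225, -0.0533, 0.2406]
orientation: [0.99, 0.124, 0.031, -0.064]
force: [-0.2, 0.7, -0.2]
width: 0.0267
[-0.8   0.08  1.02  2.08 -0.25  1.01 -0.97]
[-0.2  0.7 -0.2]
pos [ 0.4225 -0.0533  0.2406] turn z deg -162.39 then shift mm [-29.7 114.3  -9.4] tilt 8.13 w 26.7 q7 -0.97
tilt rotvec tool deg [-6.79 -4.43  0.  ]
```

```bash
python3 -m crank '[[[0,0,0,-3.4,-2.2,0,27],[0,0,0,-3.4,-2.2,0,27],[0,0,0,0,0,-8.5,27],[0,0,0,0,0,-8.5,27],[0,0,0,0,0,-8.5,27],[0,0,0,0,0,-8.5,27],[0,0,0,0,0,-8.5,27],[0,0,0,0,0,-8.5,27]]]' 40
python3 -m crank '[[[0,0,0,0,0,-8.5,27],[0,0,0,0,0,-8.5,27],[0,0,0,0,0,-8.5,27],[0,0,0,0,0,-8.5,27],[0,0,0,0,0,-8.5,27],[0,0,0,0,0,-8.5,27],[0,0,0,0,0,-8.5,27],[0,0,0,0,0,-8.5,27]]]' 40
python3 - <<'E'
from h import *
s=bot.observe();print(s["q"].round(2));print(s["force"].round(1));plan(.4593,.0590,np.pi-.062,.25)
R=Ro.from_quat(s["orientation"]).as_matrix();zc=R.T@[0,0,-1];print("tilt rotvec tool deg",np.degrees(np.cross([0,0,1],zc)).round(2))
E
```

```text
time_s: 15.25
position: [0.4224, -0.0534, 0.2405]
orientation: [0.842, 0.54, 0.0, -0.0]
force: [-0.6, -0.2, 0.1]
width: 0.0271
time_s: 16.05
position: [0.4224, -0.0534, 0.2405]
orientation: [0.396, 0.918, 0.0, -0.0]
force: [0.3, -0.7, 0.1]
width: 0.027
[-0.69  0.09  0.76  2.06 -0.07  1.02  0.86]
[ 0.3 -0.7  0.1]
pos [ 0.4224 -0.0534  0.2405] turn z deg -43.13 then shift mm [-29.8 114.4  -9.5] tilt 0.03 w 27.0 q7 0.86
tilt rotvec tool deg [ 0.01 -0.03  0.  ]
```

```bash
python3 -m crank '[[[0,0,0,0,0,-8.5,27],[0,0,0,0,0,-8.5,27],[0,0,0,0,0,-8.5,27],[0,0,0,0,0,-8.5,27],[0,0,0,0,0,-8.5,27],[0,0,0,0,0,-0.6,27],[0,20,0,0,0,0,27],[-15,30,0,0,0,0,27]]]' 40
python3 -m crank '[[[-15,30,0,0,0,0,27],[0,34,10,0,0,0,27],[0,0,40,0,0,0,27],[0,0,30,0,0,0,27],[0,0,20,0,0,0,27],[0,0,0,0,0,0,27],[0,0,0,0,0,0,27]]]' 40
python3 - <<'E'
from h import *
s=bot.observe();print(s["q"].round(2));print(s["force"].round(1));plan(.4593,.0590,np.pi-.062,.02)
im=bot.grab_frame("wrist");cv2.imwrite("pics/w9.png",im[:,:,::-1])
np.save("s9.npy",s,allow_pickle=True)
E
```

```text
time_s: 16.85
position: [0.4398, -0.0056, 0.2408]
orientation: [0.038, 0.999, 0.0, -0.0]
force: [1.5, -0.3, 1.1]
width: 0.0269
time_s: 17.55
position: [0.4605, 0.0579, 0.1412]
orientation: [0.035, 0.999, -0.0, 0.0]
force: [-0.2, -0.3, 0.4]
width: 0.027
[-0.7   0.31  0.57  2.1  -0.23  0.8   1.52]
[-0.2 -0.3  0.4]
pos [0.4605 0.0579 0.1412] turn z deg -0.45 then shift mm [  1.3   1.  121.2] tilt 0.04 w 27.0 q7 1.52
```

View pics/w9.png

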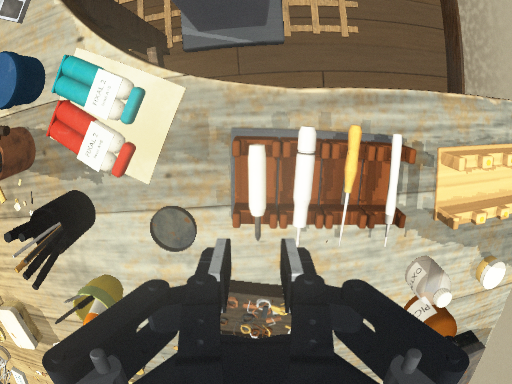

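All four tools are in place and the view is now from the far side. I'll re-measure from an enlarged crop.

```bash
python3 - <<'E'
from h import *
im=cv2.imread("pics/w9.png")[:,:,::-1]
crop(im,225,115,425,260,4,"pics/w9a.png")
E
```

```text
(no output)
```

View pics/w9a.png

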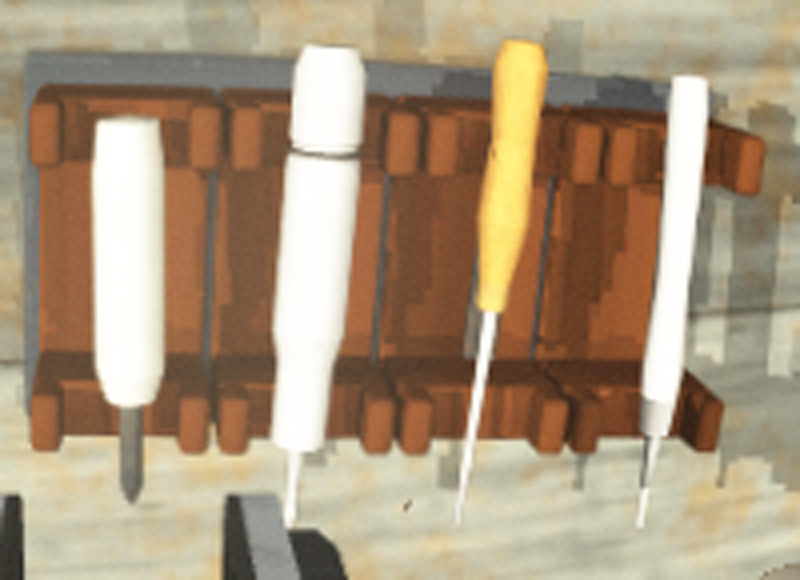

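```bash
python3 - <<'E'
from h import *
np.set_printoptions(precision=4,suppress=True)
s=np.load("s9.npy",allow_pickle=True).item()
f=lambda p,z:unproj("wrist",225+p[0]/4,115+p[1]/4,z,s)
for n,a,b,z in [("scalpel",(641,527),(690,76),.037),("scriber",(458,522),(521,40),.038),("handp",(291,525),(332,45),.040),("engr",(132,503),(128,118),.0395)]:
  A,B=f(a,z),f(b,z);print(n,A,B,(A+B)/2,np.linalg.norm(A-B),"yaw",np.arctan2(*(A-B)[[1,0]]))
plan(.4593,.0590,np.pi-.062,.02)
E
```

```text
scalpel [0.5247 0.1851 0.037 ] [0.413  0.1897 0.037 ] [0.4689 0.1874 0.037 ] 0.11185002265735253 yaw -0.04113858970566349
scriber [0.5172 0.1356 0.038 ] [0.4045 0.1481 0.038 ] [0.4609 0.1419 0.038 ] 0.11339081993980339 yaw -0.11038154888990764
handp [0.513  0.0948 0.04  ] [0.4042 0.1063 0.04  ] [0.4586 0.1006 0.04  ] 0.10947738039945662 yaw -0.1053717658333064
engr [0.5047 0.0584 0.0395] [0.4171 0.0634 0.0395] [0.4609 0.0609 0.0395] 0.08780300129877448 yaw -0.05694236190645414
pos [0.4611 0.0581 0.1417] turn z deg -0.4 then shift mm [  1.8   0.8 121.7] tilt 0.11 w 27.0 q7 1.52
```

```bash
sed -i 's/^TOOLS=.*/P=np.pi\nTOOLS={"scalpel":(.468,.1865,P-.048),"scriber":(.460,.1412,P-.115),"handp":(.4576,.0998,P-.108),"engr":(.460,.060,P-.058)}/; s/\.346+np.cos(RY)\*y,RY/.346+np.cos(RY)*y,P+RY/' h.py
python3 -m crank '[[[1,2,20,0,0,-0.4,27],[0,0,30,0,0,0,27],[0,0,30,0,0,0,27],[0,0,20,0,0,0,27],[0,0,12,0,0,0,27],[0,0,6,0,0,0,27],[0,0,2,0,0,0,27],[0,0,0,0,0,0,27]]]' 40
python3 -c "
from h import *
plan(*TOOLS['engr'],.02);print(bot.observe()['force'])"
```

```text
time_s: 18.4
position: [0.4605, 0.0603, 0.0216]
orientation: [0.03, 1.0, 0.0, 0.001]
force: [0.4, -0.2, -0.1]
width: 0.0274
pos [0.4605 0.0603 0.0216] turn z deg -0.09 then shift mm [ 0.5 -0.4  1.6] tilt 0.14 w 27.4 q7 1.7
[ 0.37281708 -0.24602424 -0.06114611]
```

```bash
python3 -m crank '[[[0,0,1,0,0,0,10],[0,0,0,0,0,0,5],[0,0,0,0,0,0,5],[0,0,0,0,0,0,5],[0,0,0,0,0,0,5]]]' 40
python3 -m crank '[[[0,0,-8,0,0,0,5],[0,0,-15,0,0,0,5],[0,0,-25,0,0,0,5],[0,0,-25,0,0,0,5],[0,0,-15,0,0,-2.9,5],[0,0,0,0,0,-2.9,5],[0,0,0,0,0,0,5],[0,0,0,0,0,0,5]]]' 40
python3 - <<'E'
from h import *
s=bot.observe();plan(*NOTCH["engr"],.108)
im=bot.grab_frame("wrist");crop(im,100,60,420,384,1.8,"pics/w10.png")
E
```

```text
time_s: 18.9
position: [0.4606, 0.0603, 0.0208]
orientation: [0.03, 1.0, 0.0, 0.001]
force: [-0.8, -0.3, 5.1]
width: 0.0123
time_s: 19.7
position: [0.4596, 0.0602, 0.1082]
orientation: [-0.02, 1.0, 0.0, 0.001]
force: [-0.5, -0.2, -0.6]
width: 0.0122
pos [0.4596 0.0602 0.1082] turn z deg -360.15 then shift mm [-2.220e+01  3.481e+02  2.000e-01] tilt 0.08 w 12.2 q7 1.66
```

View pics/w10.png

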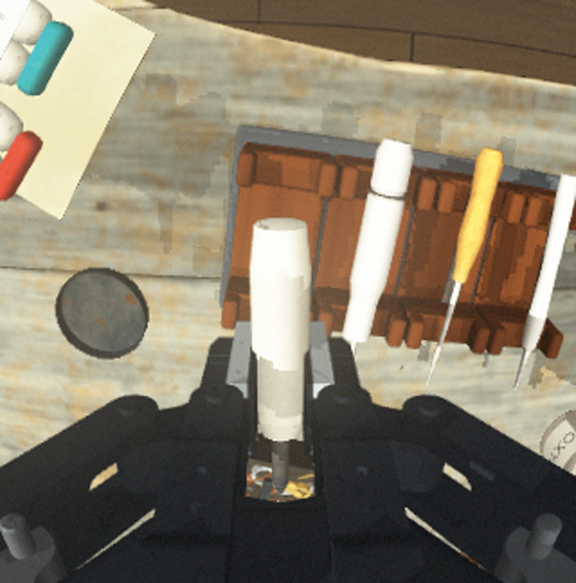

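The engraver is held straight, with the butt at crop (280,228) and the tip at (280,494).

```bash
python3 -c "
from h import *
inhand((280,228),(280,494),.0195)"
python3 -m crank '[[[-2,20,0,0,0,0,5],[-3,46,0,0,0,0,5],[-3,49,0,0,0,0,5],[-3,49,0,0,0,0,5],[-3,49,0,0,0,0,5],[-3,49,0,0,0,0,5],[-3,46,0,0,0,0,5],[-2,30,0,0,0,0,5]]]' 40
python3 -m crank '[[[0,10,0,0,0,0,5],[0,0,0,0,0,0,5],[0,0,0,0,0,0,5]]]' 40
python3 - <<'E'
from h import *
s=bot.observe();plan(*NOTCH["engr"],.022)
im=bot.grab_frame("wrist");crop(im,100,60,420,384,1.8,"pics/w11.png");np.save("s11.npy",s,allow_pickle=True)
cv2.imwrite("pics/w11f.png",im[:,:,::-1])
E
```

```text
tool axes mm tip [ 42.6   1.1 -19.5] butt [-43.4   1.2 -19.5] mid [ -0.4   1.2 -19.5] len 86.0 ang deg -0.1
time_s: 20.55
position: [0.4662, 0.4029, 0.1071]
orientation: [-0.022, 1.0, 0.0, 0.0]
force: [0.8, -1.0, -0.9]
width: 0.012
time_s: 20.85
position: [0.4674, 0.4069, 0.1075]
orientation: [-0.02, 1.0, -0.001, 0.0]
force: [-0.6, -0.4, -0.1]
width: 0.0122
pos [0.4674 0.4069 0.1075] turn z deg -360.17 then shift mm [ 0.5  2.1 85.5] tilt 0.12 w 12.2 q7 1.11
```

View pics/w11.png

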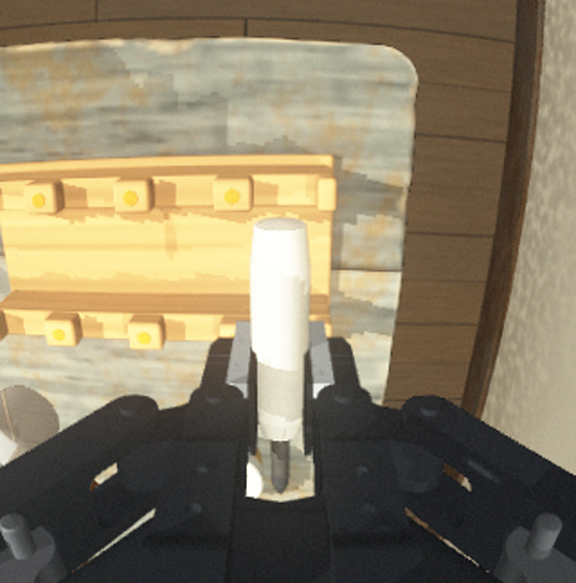

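```bash
python3 - <<'E'
from h import *
np.set_printoptions(precision=4,suppress=True)
s=np.load("s11.npy",allow_pickle=True).item()
for z in (.04,.042,.044):
  f=lambda p:unproj("wrist",100+p[0]/1.8,60+p[1]/1.8,z,s)[:2]
  M=np.array([f(p) for p in [(232,196),(131,198),(40,200),(146,338),(59,336)]]);L=np.array([(-32,42),(-32,0),(-32,-42),(32,0),(32,-42)])/1e3
  Mc,Lc=M-M.mean(0),L-L.mean(0);H=Lc.T@Mc;th=np.arctan2(H[0,1]-H[1,0],H[0,0]+H[1,1]);R=np.array([[np.cos(th),-np.sin(th)],[np.sin(th),np.cos(th)]])
  sc=np.sqrt((Mc**2).sum()/(Lc**2).sum());c=M.mean(0)-R@L.mean(0);print(z,"centre",c,"yaw",th,"scale",sc,"notch63",c+R@[0,.063])
E
```

```text
0.04 centre [0.4718 0.3467] yaw 0.04844410013142194 scale 1.0135106008929016 notch63 [0.4688 0.4097]
0.042 centre [0.4711 0.3474] yaw 0.04844410013142152 scale 1.0038574261146849 notch63 [0.468  0.4103]
0.044 centre [0.4704 0.348 ] yaw 0.04844410013142188 scale 0.9942042513364682 notch63 [0.4673 0.4109]
```

```bash
sed -i 's/\.4695-np/.4702-np/; s/\.346+np/.3468+np/; s/^RY=.*/RY=.045/' h.py
python3 -m crank '[[[0,3,15,0,0,0,5],[0,0,20,0,0,0,5],[0,0,20,0,0,0,5],[0,0,15,0,0,0,5],[0,0,8,0,0,0,5],[0,0,4,0,0,0,5],[0,0,2,0,0,0,5],[0,0,0,0,0,0,5]]]' 40
python3 -c "
from h import *
plan(*NOTCH['engr'],.021);print(bot.observe()['force'])"
```

```text
time_s: 21.7
position: [0.4674, 0.412, 0.0242]
orientation: [-0.021, 1.0, 0.0, 0.001]
force: [-0.1, 0.7, 0.3]
width: 0.012
pos [0.4674 0.412  0.0242] turn z deg -360.19 then shift mm [ 0.2 -2.2  3.2] tilt 0.09 w 12.0 q7 1.15
[-0.07184144  0.65529528  0.25956044]
```

```bash
python3 -m crank '[[[0,-2,2,0,0,0,5],[0,0,1,0,0,0,5],[0,0,0,0,0,0,5]]]' 40
python3 -c "
from h import *
plan(*NOTCH['engr'],.021);print(bot.observe()['force'])"
```

```text
time_s: 22.0
position: [0.4673, 0.4098, 0.0211]
orientation: [-0.021, 1.0, 0.0, 0.001]
force: [0.7, 0.2, -1.2]
width: 0.0117
pos [0.4673 0.4098 0.0211] turn z deg -360.19 then shift mm [-0.1 -0.   0.1] tilt 0.08 w 11.7 q7 1.16
[ 0.73812694  0.15465848 -1.19889075]
```

```bash
python3 -m crank '[[[0,0,0,0,0,0,16],[0,0,0,0,0,0,24],[0,0,0,0,0,0,28],[0,0,-10,0,0,0,28],[0,0,-25,0,0,0,28],[0,0,-35,0,0,0,28],[0,0,-25,0,0,4.4,28],[0,0,-5,0,0,4.4,28]]]' 40
python3 - <<'E'
from h import *
s=bot.observe();plan(*TOOLS["handp"],.12)
im=bot.grab_frame("wrist");crop(im,100,60,420,384,1.8,"pics/w12.png")
E
```

```text
time_s: 22.8
position: [0.4689, 0.4109, 0.1251]
orientation: [0.058, 0.998, 0.002, 0.002]
force: [0.7, -0.5, -0.8]
width: 0.0278
pos [0.4689 0.4109 0.1251] turn z deg -0.41 then shift mm [ -22.3 -310.5    5.1] tilt 0.37 w 27.8 q7 0.97
```

View pics/w12.png

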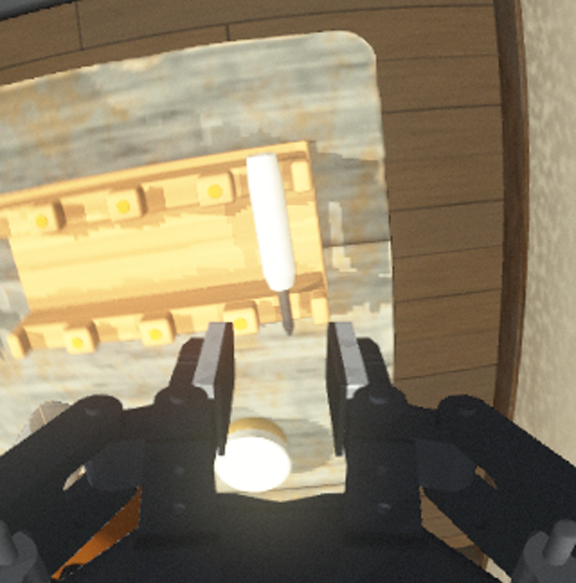

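The engraver lies along the leftmost notch, bridging both rails. Next is the handpiece.

```bash
python3 -m crank '[[[-2,-25,0,0,0,0,28],[-3,-45,0,0,0,0,28],[-4,-48,0,0,0,0,28],[-4,-48,0,0,0,0,28],[-4,-48,0,0,0,0,28],[-3,-48,0,0,0,0,28],[-2,-38,0,0,0,0,28],[0,-10,0,0,0,-0.4,28]]]' 40
python3 -m crank '[[[0,0,0,0,0,0,28],[0,0,0,0,0,0,28]]]' 40
python3 - <<'E'
from h import *
s=bot.observe();plan(*TOOLS["handp"],.021)
im=bot.grab_frame("wrist");crop(im,100,60,420,384,1.8,"pics/w13.png")
E
```

```text
time_s: 23.65
position: [0.4537, 0.0947, 0.1213]
orientation: [0.054, 0.999, -0.0, 0.0]
force: [-0.1, 0.3, -1.1]
width: 0.0281
time_s: 23.85
position: [0.4546, 0.1005, 0.121]
orientation: [0.052, 0.999, 0.0, 0.001]
force: [0.4, 0.5, 0.2]
width: 0.0277
pos [0.4546 0.1005 0.121 ] turn z deg 0.26 then shift mm [ -3.   -0.3 100. ] tilt 0.09 w 27.7 q7 1.44
```

View pics/w13.png

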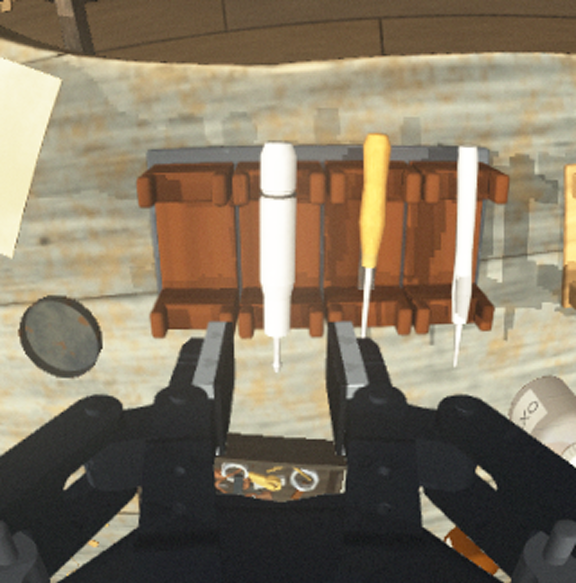

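The handpiece (crop 278,240) is centred between the fingers. Descending to grip it.

```bash
python3 -m crank '[[[-3,0,20,0,0,0,28],[0,0,25,0,0,0,28],[0,0,25,0,0,0,28],[0,0,16,0,0,0,28],[0,0,9,0,0,0,28],[0,0,4,0,0,0,28],[0,0,0,0,0,0,28],[0,0,0,0,0,0,28]]]' 50
python3 -c "
from h import *
plan(*TOOLS['handp'],.021);print(bot.observe()['force'])"
```

```text
time_s: 24.7
position: [0.458, 0.0994, 0.0225]
orientation: [0.052, 0.999, 0.0, 0.001]
force: [-0.5, -0.7, -0.4]
width: 0.0279
pos [0.458  0.0994 0.0225] turn z deg 0.21 then shift mm [0.5 0.4 1.5] tilt 0.12 w 27.9 q7 1.59
[-0.48833076 -0.68775674 -0.37100746]
```

```bash
python3 -m crank '[[[0,0,0,0,0,0,12],[0,0,0,0,0,0,5],[0,0,0,0,0,0,5],[0,0,0,0,0,0,5],[0,0,0,0,0,0,5]]]' 50
python3 -m crank '[[[0,0,-8,0,0,0,5],[0,0,-15,0,0,0,5],[0,0,-25,0,0,0,5],[0,0,-25,0,0,0,5],[0,0,-15,0,0,-4.4,5],[0,0,0,0,0,-4.4,5],[0,0,0,0,0,0,5],[0,0,0,0,0,0,5]]]' 50
python3 - <<'E'
from h import *
s=bot.observe();plan(*NOTCH["handp"],.11)
im=bot.grab_frame("wrist");crop(im,100,60,420,384,1.8,"pics/w14.png")
E
```

```text
time_s: 25.2
position: [0.458, 0.0993, 0.0227]
orientation: [0.052, 0.999, 0.0, 0.001]
force: [-1.1, 1.2, 6.7]
width: 0.0133
time_s: 26.0
position: [0.4572, 0.0989, 0.1101]
orientation: [-0.023, 1.0, 0.0, 0.001]
force: [0.4, 0.2, -0.8]
width: 0.0134
pos [0.4572 0.0989 0.1101] turn z deg -359.91 then shift mm [-2.41e+01  2.68e+02  1.00e-01] tilt 0.06 w 13.4 q7 1.59
```

View pics/w14.png

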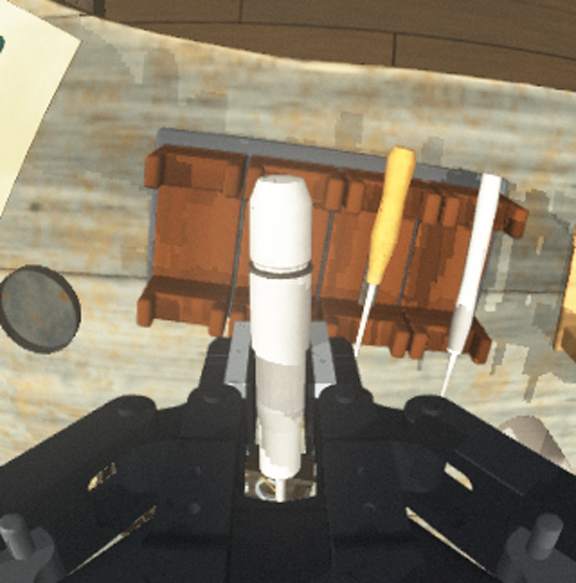

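```bash
python3 -c "
from h import *
inhand((279,185),(280,490),.0173)"
python3 -m crank '[[[-3,20,0,0,0,0,5],[-4,40,0,0,0,0,5],[-4,48,0,0,0,0,5],[-4,48,0,0,0,0,5],[-4,48,0,0,0,0,5],[-3,40,0,0,0,0,5],[-2,24,0,0,0,0,5],[0,0,0,0,0,0,5]]]' 50
python3 -m crank '[[[0,0,0,0,0,0,5],[0,0,0,0,0,0,5]]]' 50
python3 - <<'E'
from h import *
s=bot.observe();plan(*NOTCH["handp"],.024)
im=bot.grab_frame("wrist");crop(im,100,60,420,384,1.8,"pics/w15.png")
E
```

```text
tool axes mm tip [ 52.7   0.9 -17.3] butt [-43.7   1.2 -17.3] mid [  4.5   1.1 -17.3] len 96.4 ang deg -0.2
time_s: 26.85
position: [0.4669, 0.3724, 0.1089]
orientation: [-0.027, 1.0, 0.0, 0.0]
force: [0.7, -0.6, -0.7]
width: 0.0127
time_s: 27.05
position: [0.4684, 0.3661, 0.1095]
orientation: [-0.023, 1.0, -0.001, 0.0]
force: [1.0, -0.7, -1.1]
width: 0.013
pos [0.4684 0.3661 0.1095] turn z deg -359.92 then shift mm [-0.9  1.7 85.5] tilt 0.1 w 13.0 q7 1.17
```

View pics/w15.png

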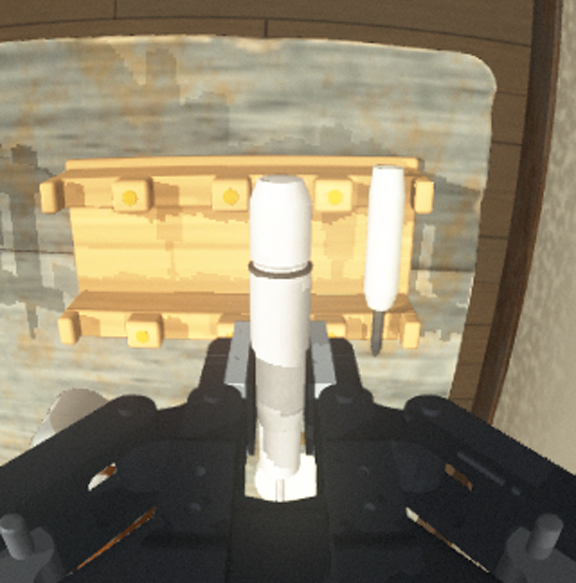

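```bash
python3 -m crank '[[[0,1,15,0,0,0,5],[0,0,20,0,0,0,5],[0,0,20,0,0,0,5],[0,0,15,0,0,0,5],[0,0,8,0,0,0,5],[0,0,4,0,0,0,5],[0,0,1,0,0,0,5],[0,0,0,0,0,0,5]]]' 50
python3 -c "
from h import *
plan(*NOTCH['handp'],.023);print(bot.observe()['force'])"
```

```text
time_s: 27.9
position: [0.4687, 0.369, 0.0273]
orientation: [-0.024, 1.0, 0.0, 0.001]
force: [0.6, 0.1, -0.9]
width: 0.0133
pos [0.4687 0.369  0.0273] turn z deg -359.79 then shift mm [-0.5 -1.2  4.3] tilt 0.11 w 13.3 q7 1.23
[ 0.56136657  0.10139965 -0.87976976]
```

```bash
python3 -m crank '[[[0,-1,2,0,0,0,5],[0,0,2,0,0,0,5],[0,0,0,0,0,0,5]]]' 50
python3 -c "
from h import *
plan(*NOTCH['handp'],.023);print(bot.observe()['force'])"
python3 -m crank '[[[0,0,0,0,0,0,17],[0,0,0,0,0,0,24],[0,0,0,0,0,0,28],[0,0,-10,0,0,0,28],[0,0,-25,0,0,0,28],[0,0,-35,0,0,0,28],[0,0,-20,0,0,4.6,28],[0,0,-5,0,0,4.6,28]]]' 40
python3 - <<'E'
from h import *
s=bot.observe();plan(*TOOLS["scriber"],.12)
im=bot.grab_frame("wrist");crop(im,100,60,420,384,1.8,"pics/w16.png")
E
```

```text
time_s: 28.2
position: [0.4683, 0.3678, 0.0229]
orientation: [-0.024, 1.0, -0.0, 0.001]
force: [-0.5, 0.3, -1.3]
width: 0.013
pos [0.4683 0.3678 0.0229] turn z deg -359.78 then shift mm [-0.9 -0.1 -0.1] tilt 0.07 w 13.0 q7 1.23
[-0.4920394   0.25798544 -1.31519171]
time_s: 29.0
position: [0.4697, 0.3687, 0.1215]
orientation: [0.058, 0.998, 0.002, 0.002]
force: [-0.8, -1.4, 0.1]
width: 0.0283
pos [0.4697 0.3687 0.1215] turn z deg -0.01 then shift mm [ -16.4 -227.1    1.5] tilt 0.32 w 28.3 q7 1.03
```

View pics/w16.png

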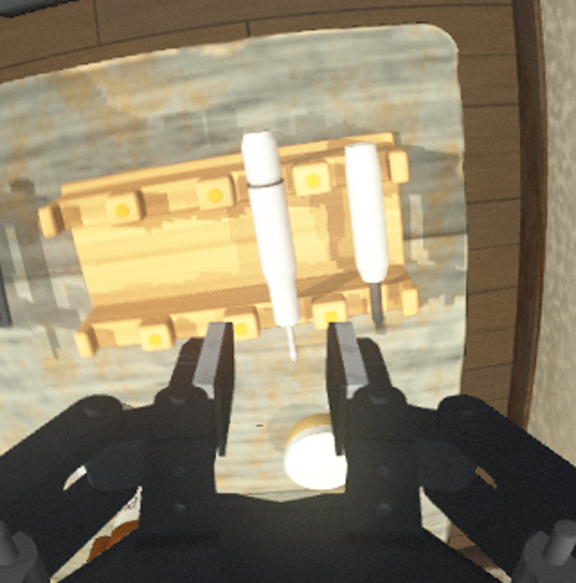

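The handpiece lies in the second notch from the left, parallel to the engraver. Next is the scriber.

```bash
python3 -m crank '[[[-2,-20,0,0,0,0,26],[-3,-40,0,0,0,0,26],[-4,-48,0,0,0,0,26],[-4,-48,0,0,0,0,26],[-3,-40,0,0,0,0,26],[0,-25,0,0,0,0,26],[0,-6,0,0,0,0,26],[0,0,0,0,0,0,26]]]' 40
python3 -m crank '[[[0,0,0,0,0,0,26]]]' 40
python3 - <<'E'
from h import *
s=bot.observe();plan(*TOOLS["scriber"],.019)
im=bot.grab_frame("wrist");crop(im,100,60,420,384,1.8,"pics/w17.png")
E
```

```text
time_s: 29.85
position: [0.4589, 0.1398, 0.1182]
orientation: [0.056, 0.998, 0.0, 0.001]
force: [-0.0, 1.3, 0.8]
width: 0.026
time_s: 29.95
position: [0.4591, 0.1418, 0.118]
orientation: [0.055, 0.998, 0.0, 0.001]
force: [0.4, 0.3, 0.6]
width: 0.0259
pos [0.4591 0.1418 0.118 ] turn z deg 0.29 then shift mm [-1.  -0.5 99. ] tilt 0.09 w 25.9 q7 1.37
```

View pics/w17.png

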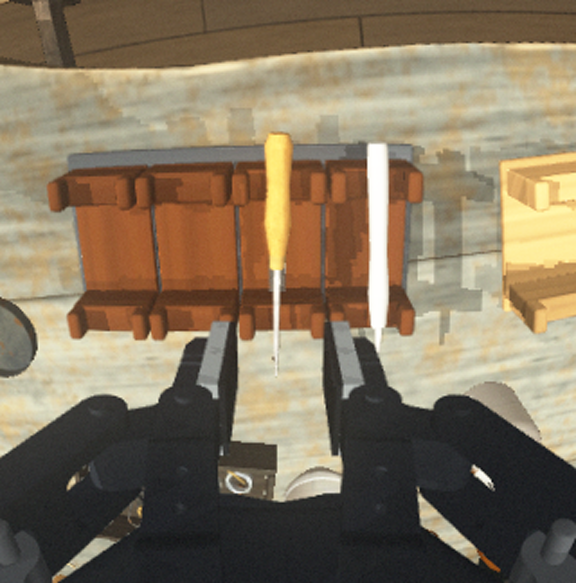

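The scriber (crop 278,250) is centred. Descending to grip it.

```bash
python3 -m crank '[[[-1,-1,20,0,0,0,26],[0,0,25,0,0,0,26],[0,0,25,0,0,0,26],[0,0,16,0,0,0,26],[0,0,8,0,0,0,26],[0,0,4,0,0,0,26],[0,0,0,0,0,0,26],[0,0,0,0,0,0,26]]]' 40
python3 -c "
from h import *
plan(*TOOLS['scriber'],.019);print(bot.observe()['force'])"
python3 -m crank '[[[0,0,1,0,0,0,10],[0,0,0,0,0,0,3],[0,0,0,0,0,0,3],[0,0,0,0,0,0,3],[0,0,0,0,0,0,3],[0,0,0,0,0,0,3]]]' 40
python3 -m crank '[[[0,0,-8,0,0,0,3],[0,0,-15,0,0,0,3],[0,0,-25,0,0,0,3],[0,0,-25,0,0,0,3],[0,0,-15,0,0,-4.4,3],[0,0,0,0,0,-4.4,3],[0,0,0,0,0,0,3],[0,0,0,0,0,0,3]]]' 40
python3 - <<'E'
from h import *
s=bot.observe();plan(*NOTCH["scriber"],.107)
im=bot.grab_frame("wrist");crop(im,100,60,420,384,1.8,"pics/w18.png")
E
```

```text
time_s: 30.8
position: [0.4604, 0.1397, 0.0205]
orientation: [0.056, 0.998, 0.0, 0.001]
force: [-0.7, 0.2, 0.5]
width: 0.0256
pos [0.4604 0.1397 0.0205] turn z deg 0.21 then shift mm [0.5 1.4 1.5] tilt 0.12 w 25.6 q7 1.51
[-0.70532938  0.18729233  0.4937571 ]
time_s: 31.4
position: [0.4604, 0.1397, 0.0196]
orientation: [0.056, 0.998, 0.0, 0.001]
force: [-0.8, 1.5, 6.4]
width: 0.0092
time_s: 32.2
position: [0.4595, 0.1393, 0.107]
orientation: [-0.02, 1.0, -0.0, 0.0]
force: [-0.3, 0.1, -0.9]
width: 0.0094
pos [0.4595 0.1393 0.107 ] turn z deg -360.32 then shift mm [-20.  185.8   0. ] tilt 0.05 w 9.4 q7 1.52
```

View pics/w18.png

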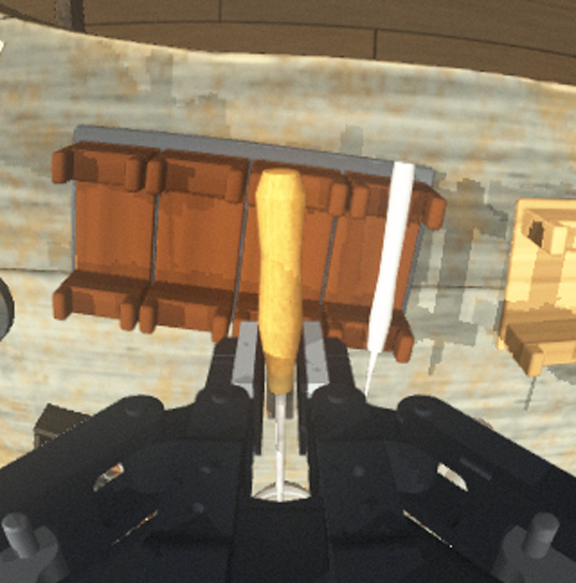

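```bash
python3 -c "
from h import *
inhand((279,172),(281,490),.0185)"
python3 -m crank '[[[-3,20,0,0,0,0,3],[-4,35,0,0,0,0,3],[-4,44,0,0,0,0,3],[-4,40,0,0,0,0,3],[-3,30,0,0,0,0,3],[-2,14,0,0,0,-0.3,3],[0,3,0,0,0,0,3],[0,0,0,0,0,0,3]]]' 40
python3 -m crank '[[[0,0,0,0,0,0,3]]]' 40
python3 - <<'E'
from h import *
s=bot.observe();plan(*NOTCH["scriber"],.021)
im=bot.grab_frame("wrist");crop(im,100,60,420,384,1.8,"pics/w19.png")
E
```

```text
tool axes mm tip [ 56.    0.9 -18.5] butt [-42.5   1.5 -18.5] mid [  6.8   1.2 -18.5] len 98.6 ang deg -0.4
time_s: 33.05
position: [0.4719, 0.3247, 0.1065]
orientation: [-0.023, 1.0, -0.001, 0.0]
force: [0.0, 0.1, -0.0]
width: 0.0098
time_s: 33.15
position: [0.4722, 0.3238, 0.1068]
orientation: [-0.022, 1.0, -0.001, 0.0]
force: [-0.4, 0.1, 0.1]
width: 0.0098
pos [0.4722 0.3238 0.1068] turn z deg -360.04 then shift mm [ 1.   2.  85.8] tilt 0.09 w 9.8 q7 1.24
```

View pics/w19.png

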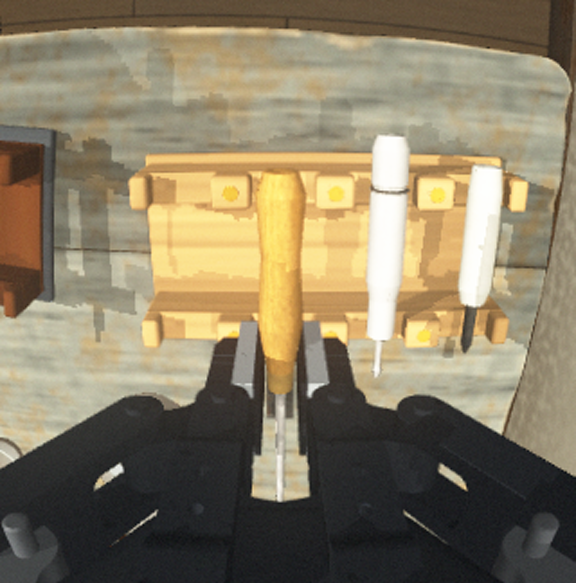

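The scriber sits over its notch, between the ridges at crop 231 and 336.

```bash
python3 -m crank '[[[2,1,15,0,0,0,3],[0,0,20,0,0,0,3],[0,0,20,0,0,0,3],[0,0,15,0,0,0,3],[0,0,8,0,0,0,3],[0,0,4,0,0,0,3],[0,0,1,0,0,0,3],[0,0,0,0,0,0,3]]]' 40
python3 -c "
from h import *
plan(*NOTCH['scriber'],.020);print(bot.observe()['force'])"
```

```text
time_s: 34.0
position: [0.4704, 0.327, 0.0244]
orientation: [-0.023, 1.0, 0.0, 0.001]
force: [0.2, 0.3, 0.2]
width: 0.0096
pos [0.4704 0.327  0.0244] turn z deg -359.89 then shift mm [-0.7 -1.3  4.4] tilt 0.1 w 9.6 q7 1.3
[0.21801908 0.32782419 0.24816071]
```

```bash
python3 -m crank '[[[0,-1,2,0,0,0,3],[0,0,2,0,0,0,3],[0,0,0,0,0,0,3]]]' 40
python3 -c "
from h import *
plan(*NOTCH['scriber'],.020);print(bot.observe()['force'])"
python3 -m crank '[[[0,0,0,0,0,0,13],[0,0,0,0,0,0,20],[0,0,0,0,0,0,26],[0,0,-10,0,0,0,26],[0,0,-25,0,0,0,26],[0,0,-35,0,0,0,26],[0,0,-20,0,0,2.7,26],[0,0,-5,0,0,2.6,26]]]' 40
python3 - <<'E'
from h import *
s=bot.observe();plan(*TOOLS["scalpel"],.12)
im=bot.grab_frame("wrist");crop(im,100,60,420,384,1.8,"pics/w20.png")
E
```

```text
time_s: 34.3
position: [0.47, 0.3259, 0.0199]
orientation: [-0.024, 1.0, -0.0, 0.001]
force: [0.2, 0.3, -0.7]
width: 0.0093
pos [0.47   0.3259 0.0199] turn z deg -359.88 then shift mm [-1.1 -0.1 -0.1] tilt 0.07 w 9.3 q7 1.31
[ 0.18197211  0.32062463 -0.71122936]
time_s: 35.1
position: [0.4714, 0.3267, 0.1183]
orientation: [0.024, 1.0, 0.002, 0.002]
force: [0.3, 0.4, -1.6]
width: 0.0259
pos [0.4714 0.3267 0.1183] turn z deg 0.02 then shift mm [  -3.3 -140.2   -1.7] tilt 0.31 w 25.9 q7 1.15
```

View pics/w20.png

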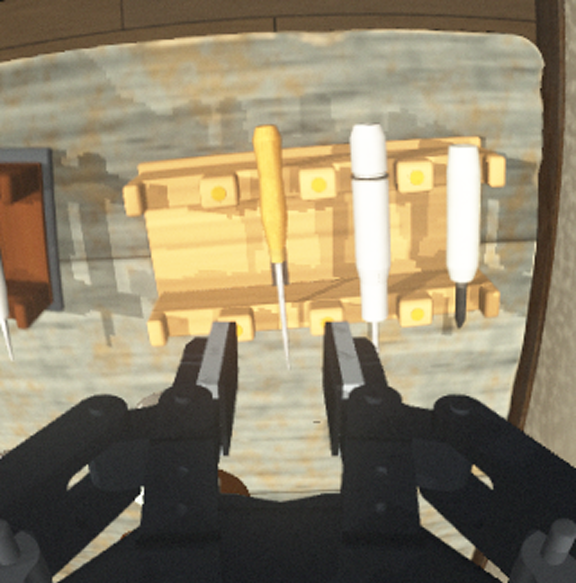

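The scriber lies in its notch, with the handpiece and engraver undisturbed beside it. Now the scalpel: it's the light-grey one in the row. The red one at top-view (271,117) is the look-alike.

```bash
python3 -m crank '[[[-1,-15,0,0,0,0,25],[-1,-35,0,0,0,0,25],[-1,-40,0,0,0,0,25],[0,-30,0,0,0,0,25],[0,-16,0,0,0,0,25],[0,-4,0,0,0,0,25],[0,0,0,0,0,0,25],[0,0,0,0,0,0,25]]]' 40
python3 - <<'E'
from h import *
s=bot.observe();plan(*TOOLS["scalpel"],.018)
im=bot.grab_frame("wrist");crop(im,100,60,420,384,1.8,"pics/w21.png")
E
```

```text
time_s: 35.95
position: [0.4667, 0.1874, 0.1148]
orientation: [0.022, 1.0, 0.0, 0.001]
force: [-0.1, -0.9, 1.2]
width: 0.025
pos [0.4667 0.1874 0.1148] turn z deg 0.27 then shift mm [-1.4 -0.9 96.8] tilt 0.07 w 25.0 q7 1.36
```

View pics/w21.png

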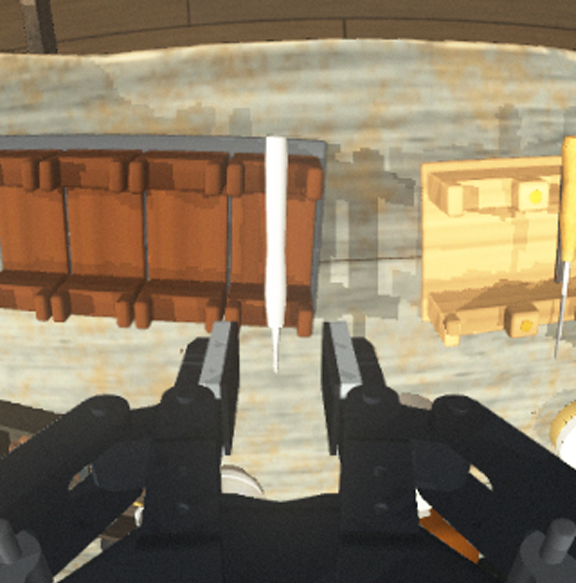

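```bash
python3 -m crank '[[[-1,-1,20,0,0,0,25],[0,0,25,0,0,0,25],[0,0,25,0,0,0,25],[0,0,15,0,0,0,25],[0,0,8,0,0,0,25],[0,0,3,0,0,0,25],[0,0,0,0,0,0,25],[0,0,0,0,0,0,25]]]' 40
python3 -c "
from h import *
plan(*TOOLS['scalpel'],.018);print(bot.observe()['force'])"
python3 -m crank '[[[0,0,1,0,0,0,10],[0,0,0,0,0,0,2],[0,0,0,0,0,0,2],[0,0,0,0,0,0,2],[0,0,0,0,0,0,2],[0,0,0,0,0,0,2]]]' 40
python3 -m crank '[[[0,0,-8,0,0,0,2],[0,0,-15,0,0,0,2],[0,0,-25,0,0,0,2],[0,0,-25,0,0,0,2],[0,0,-15,0,0,-2.7,2],[0,0,0,0,0,-2.6,2],[0,0,0,0,0,0,2],[0,0,0,0,0,0,2]]]' 40
python3 - <<'E'
from h import *
s=bot.observe();plan(*NOTCH["scalpel"],.107)
im=bot.grab_frame("wrist");crop(im,100,60,420,384,1.8,"pics/w22.png")
E
```

```text
time_s: 36.8
position: [0.4682, 0.1853, 0.0196]
orientation: [0.023, 1.0, 0.0, 0.001]
force: [0.2, -0.7, 0.4]
width: 0.0254
pos [0.4682 0.1853 0.0196] turn z deg 0.16 then shift mm [0.2 1.2 1.6] tilt 0.13 w 25.4 q7 1.48
[ 0.17283643 -0.70996682  0.38521211]
time_s: 37.4
position: [0.4681, 0.1853, 0.0185]
orientation: [0.023, 1.0, 0.0, 0.001]
force: [-1.0, -0.5, 6.5]
width: 0.0078
time_s: 38.2
position: [0.4673, 0.1848, 0.106]
orientation: [-0.023, 1.0, -0.0, 0.0]
force: [0.0, -0.9, -0.9]
width: 0.0075
pos [0.4673 0.1848 0.106 ] turn z deg -359.96 then shift mm [-10.2  98.7  -1. ] tilt 0.05 w 7.5 q7 1.46
```

View pics/w22.png

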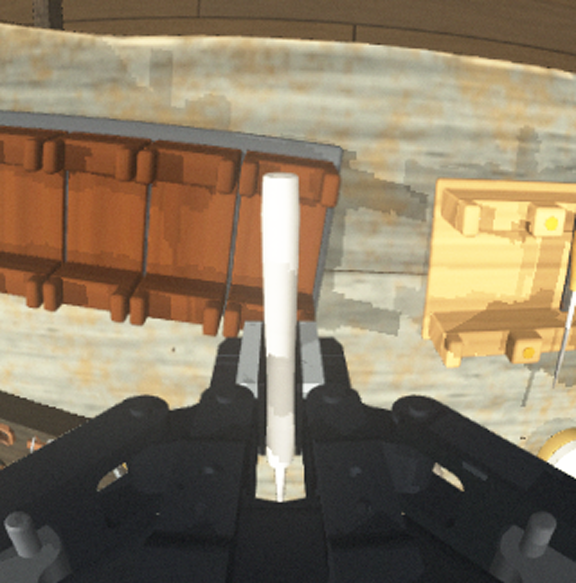

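```bash
python3 -c "
from h import *
inhand((280,176),(281,498),.0185)"
python3 -m crank '[[[-3,15,0,0,0,0,2],[-3,25,0,0,0,0,2],[-3,27,0,0,0,0,2],[-1,20,0,0,0,0,2],[0,10,0,0,0,0,2],[0,2,0,0,0,0,2],[0,0,0,0,0,0,2],[0,0,0,0,0,0,2]]]' 40
python3 - <<'E'
from h import *
s=bot.observe();plan(*NOTCH["scalpel"],.019)
im=bot.grab_frame("wrist");crop(im,100,60,420,384,1.8,"pics/w23.png")
E
```

```text
tool axes mm tip [ 55.1   1.1 -18.5] butt [-46.2   1.5 -18.5] mid [  4.4   1.3 -18.5] len 101.3 ang deg -0.2
time_s: 39.05
position: [0.473, 0.2829, 0.1059]
orientation: [-0.023, 1.0, -0.0, 0.001]
force: [-0.7, -0.8, -0.3]
width: 0.0076
pos [0.473  0.2829 0.1059] turn z deg -359.98 then shift mm [-0.1  1.  86.9] tilt 0.08 w 7.6 q7 1.31
```

View pics/w23.png

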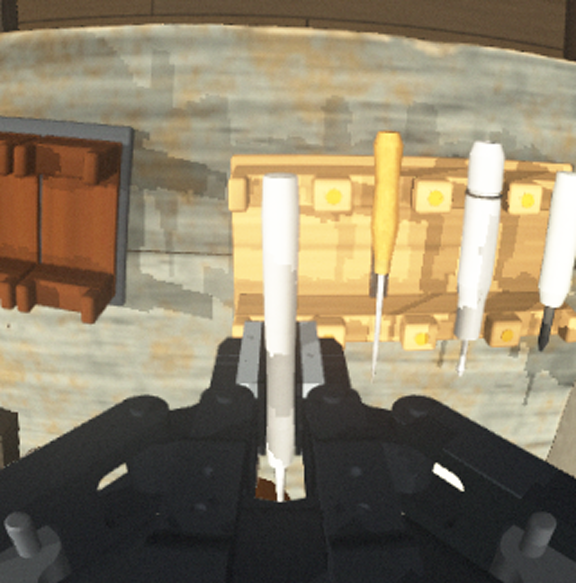

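The scalpel is over the right-hand end notch, between the ridges at crop 240 and 333. Lowering.

```bash
python3 -m crank '[[[0,0,15,0,0,0,2],[0,0,20,0,0,0,2],[0,0,20,0,0,0,2],[0,0,15,0,0,0,2],[0,0,8,0,0,0,2],[0,0,5,0,0,0,2],[0,0,1,0,0,0,2],[0,0,0,0,0,0,2]]]' 40
python3 -c "
from h import *
plan(*NOTCH['scalpel'],.019);print(bot.observe()['force'])"
```

```text
time_s: 39.9
position: [0.4733, 0.2843, 0.0224]
orientation: [-0.023, 1.0, 0.0, 0.001]
force: [-0.2, -0.6, 0.6]
width: 0.0074
pos [0.4733 0.2843 0.0224] turn z deg -359.9 then shift mm [ 0.3 -0.4  3.4] tilt 0.1 w 7.4 q7 1.38
[-0.17801556 -0.64774978  0.57804785]
```

```bash
python3 -m crank '[[[0,0,2,0,0,0,2],[0,0,1.5,0,0,0,2],[0,0,0,0,0,0,2]]]' 40
python3 -m crank '[[[0,0,0,0,0,0,11],[0,0,0,0,0,0,18],[0,0,0,0,0,0,24],[0,0,-10,0,0,0,24],[0,0,-25,0,0,0,24],[0,0,-35,0,0,0,24],[0,0,-35,0,0,0,24],[0,0,-35,0,0,0,24]]]' 40
python3 -m crank '[[[0,-20,-10,0,0,0,24],[0,-40,0,0,0,0,24],[0,-40,0,0,0,0,24],[0,0,0,0,0,0,24],[0,0,0,0,0,0,24]]]' 40
python3 - <<'E'
from h import *
s=bot.observe();print(s["position"],s["q"].round(2));np.save("s24.npy",s,allow_pickle=True)
im=bot.grab_frame("wrist");cv2.imwrite("pics/w24.png",im[:,:,::-1]);crop(im,255,90,455,240,4,"pics/w24a.png")
im=bot.grab_frame("top");cv2.imwrite("pics/t24.png",im[:,:,::-1])
im=bot.grab_frame("side");crop(im,130,150,270,290,4.2,"pics/s24.png")
E
```

```text
time_s: 40.2
position: [0.4731, 0.2844, 0.0186]
orientation: [-0.024, 1.0, 0.0, 0.001]
force: [0.5, -0.0, 0.1]
width: 0.0073
time_s: 41.0
position: [0.4727, 0.2839, 0.1605]
orientation: [-0.023, 1.0, -0.0, 0.001]
force: [0.9, 0.5, 0.8]
width: 0.0242
time_s: 41.5
position: [0.4774, 0.1828, 0.1687]
orientation: [-0.022, 1.0, 0.0, 0.0]
force: [0.7, 0.8, -0.4]
width: 0.0239
[0.47740327 0.1828262  0.16872207] [-0.93  0.35  0.6   1.96 -0.25  0.9   1.41]
```

View pics/w24.png

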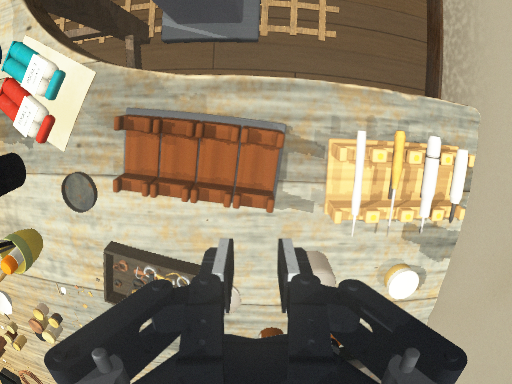

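View pics/t24.png

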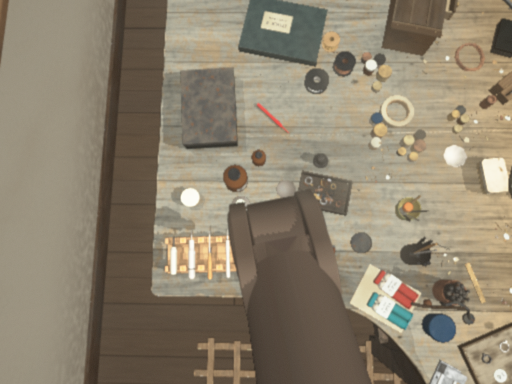

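View pics/s24.png

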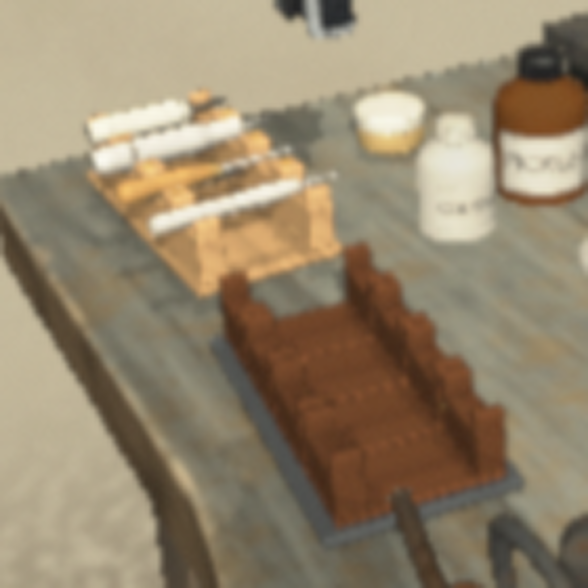

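View pics/w24a.png

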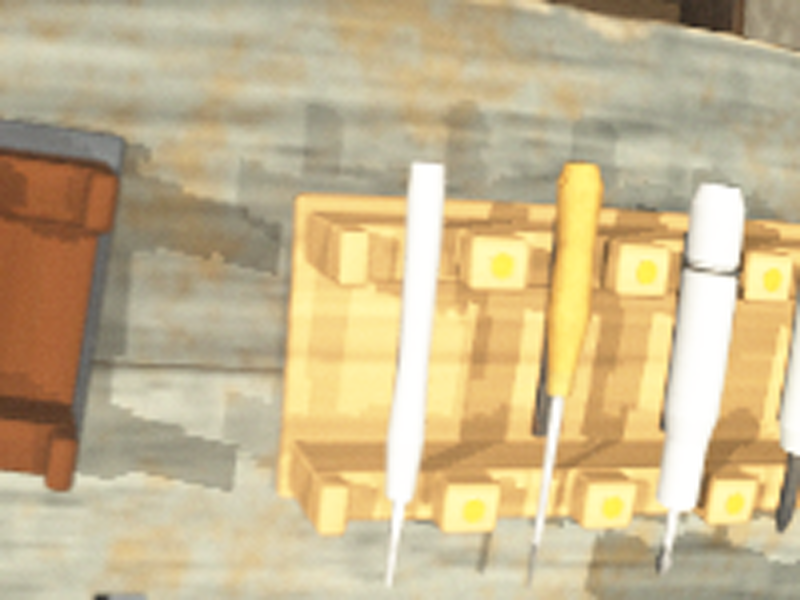

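All four tools lie in the rack: scalpel at the right end, then scriber, handpiece and engraver. The loupe (top 320,160) and pot (190,197) haven't moved. I'll do a numeric check of the centring.

```bash
python3 - <<'E'
from h import *
s=np.load("s24.npy",allow_pickle=True).item()
f=lambda p,z:unproj("wrist",p[0],p[1],z,s)
q=lambda p:(255+p[0]/4,90+p[1]/4)
c=np.array([.4702,.3468]);R=np.array([[np.cos(RY),-np.sin(RY)],[np.sin(RY),np.cos(RY)]])
for n,a,b,z in [("scalpel",(389,585),(427,163),.037),("scriber",(531,583),(581,163),.038),("handp",(664,572),(718,185),.04)]:
  A,B=f(q(a),z)[:2],f(q(b),z)[:2];a,b=R.T@(A-c)*1e3,R.T@(B-c)*1e3;print(n,"wrist rack mm mid",((a+b)/2).round(1),"len",np.linalg.norm(A-B).round(4),"deg",np.degrees(np.arctan2((a-b)[1],(a-b)[0])).round(1))
im=cv2.imread("pics/t24.png")[:,:,::-1];crop(im,158,220,258,290,7,"pics/t24a.png")
E
```

```text
scalpel wrist rack mm mid [  0.4 -60.7] len 0.1107 deg 0.4
scriber wrist rack mm mid [ -0.7 -18.8] len 0.1138 deg 0.6
handp wrist rack mm mid [-0.6 23.3] len 0.1091 deg 1.0
```

View pics/t24a.png

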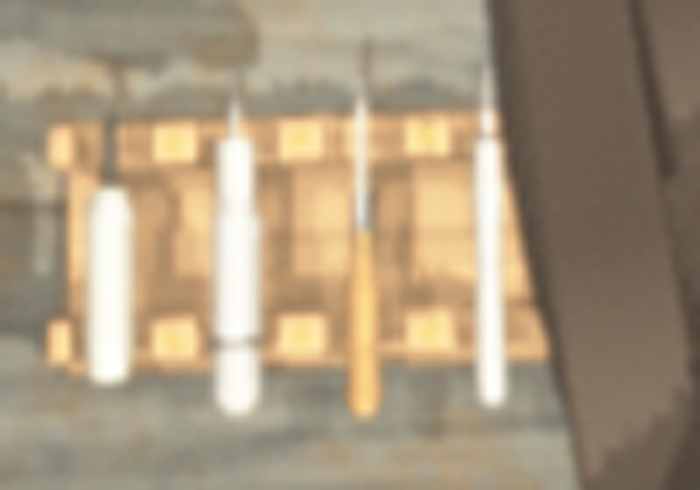

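The tools are centred along the rails to within about 1 mm and are parallel to their notches. Handing in.

```bash
python3 -c "
from bench import bot
print(bot.observe()['time_s']);print(bot.sign_off())"
```

```text
41.65
the job is handed in; nothing more can be done
None
```

All four tools are in the pale rack in reverse order: scalpel in the right-hand end notch, then scriber, handpiece and engraver. I handed in at 41.65 s with the gripper open and clear.

**Last checks:**
- **Centring:** in the last wrist view the scalpel, scriber and handpiece were within 1 mm of centre along their notches, within 1° of parallel, and about 2 mm to the left across them. That 2 mm is about the calibration error.
- **Engraver:** I checked it only by eye. It lies straight along its notch across both rails.
- **Bystanders:** the loupe, the pot and the red look-alike had not moved in the final top view.

**What went wrong:**
- **First attempt with the engraver:** joint 7 came close to its limit over the rack, so I put the engraver back in its rest to regrasp it with the hand half-turned.
- **Wrong turn direction:** I turned the hand the wrong way with the gripper empty and ran several joints into their range ends. The tip drifted low beside the glue boxes. The tool force read about 10 N at the end of that move; I checked it only then. I backed out, turned the other way, and the pictures showed nothing moved.

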